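# Sort inspected copper pen trays into the pass stack and the rework cradle

## Robot

A 6-joint arm with a two-finger parallel gripper is mounted at the origin on the work surface. World frame = base frame: x ahead of the robot, y to its left, z up, the work surface at z = 0. Lengths are in mm, angles in rad, forces in N, time in s.
With the tool pointing down it reaches from about 425 to 1125 mm from the base axis. Payload 14.9 kg.
Tool frame: the origin (TCP) lies midway between the tips of the shut fingers; the grasp point (between the pads) lies 19 mm behind it; z points along the fingers, y is the line along which they close (so a half turn about z gives the same grasp; the last joint's range is limited). The gripper opens to 91 mm and grips with 3 to 60 N. Pads are 32 mm wide; open, the fingers measure 118 mm over their backs; the gripper's body (76 mm by 178 mm) begins 60 mm behind the grasp point.
Start: joints at [-1.28, 0.379, 1.734, -0, 1.028, -0.033], TCP at [222.716, -663.638, 213.932] pointing down, gripper open.
Joint ranges: [-2.77, 2.77], [-0.74, 2.19], [0, 2.66], [-1.06, 4.2], [0.31, 2.87], [-3.08, 3.08]. Speed limits (rad/s): [1.89, 1.89, 2.39, 3.14, 3.14, 3.14].

## Interface

Orientations are given as a rotation vector (axis times angle).
In Python, from bench import bot gives the robot as it stands.
- The arm moves only by the tool arm_command, never from a script. Its arguments are lists of equal length, an entry for each row: "delta_pos": the shift along the tool's x, y, z each as a share of 100 mm, from -1 to 1, a list of three; "rot": the turn, a rotation vector about the tool's x, y, z each as a share of pi/2 rad, from -1 to 1, a list of three; "gripper": the opening, from 0 (shut) to 1 (fully open). A call has 1 to 8 rows; each row is the pose to reach, as a shift and turn from the pose commanded when the call began, along the tool's axes at that moment; what a row does not reach only later rows make up. A row lasts 1/12 s, in which the tool goes at most 41.7 mm and 7.16 degrees, less where a joint would pass 70% of its speed; a pose out of reach is approached as far as the arm can. A call with a number of a shift or a turn outside -1 to 1 is refused whole. A call with a gripper value outside its range is refused whole. The fingers move at their own pace and stop on an object; "force" is the grip in N (left out, the last holds). Time passes only in rows, so rows that repeat a pose let the fingers close. It gives the time, the measured TCP pose, the force, the opening and the grip force at its end, in the units of the state.
- bot.read_state(): the state, without advancing time (a new reading comes with each control period).
- bot.snapshot(name): name is "side" or "top" or "wrist"; returns (picture, depth): 400x640x3 uint8, red, green, blue; 400x640 float32, mm along the optical axis (not along the pixel's ray), 0 where there is no reading.
- bot.calibration(name): a dict with "fovy" (degrees; the focal length in pixels is half the picture's height over the tangent of half this angle, whatever the lens; pixels are square), "cx", "cy" (the principal point, pixels), "k1" (the pictures are not rectified: a ray, as slopes to the right and down, at radius r is drawn at 1 + k1 r^2 times it, then the intrinsics apply), "pose" (4x4, takes a point from camera to world coordinates). Camera axes: x right, y down, z forward; pixel columns grow to the right and rows downward; lengths in mm; the calibration is good to about 2 mm. A picture is of the moment at which its call begins: read the wrist's pose just before it. calibration takes no time and is no camera call; for the wrist camera it gives the pose at the moment of the call.
- bot.job_done(): hands the job in; it is judged then, once.
Trained networks look in the newest picture that a camera, given by its name, has taken for a name from the list of things; names that differ only in an ending like _2 or _b are one class to them, and where a whole thing is asked for, a point or a joint stands for the part that bears it (a point fixed in the world has none). Each returns a list of dicts, best first, with "p" (0 to 1); they miss things now and then, are a little off and sometimes report something else, mostly with a low value. They report only what shows in the picture. A call takes as long as a camera call.
- bot.find_in(query, camera): "box" ([left, top, width, height] in pixels, round what is visible of it).
The state is a dict: "time": time; "qpos": joint angles; "qd": joint speeds; "joint_efforts": joint torques, N m; "position": TCP position; "tool_rot": TCP orientation; "contact_force": force on the tool from outside, world axes, zero at the start; "moment": the same for the moment, N m; "gripper_width": finger opening in mm; "finger_force": force on a finger pad.
Only numpy, scipy, OpenCV 4.12 (cv2) and the standard library are available. Lean on these libraries where they do the work, as an engineer would, in place of code of your own. Each camera call takes 0.05 s, during which the arm holds its last target. There are 200 camera calls.

## Task

The two copper pen trays on the slanted rack have been inspected: a round paper disc stuck inside means pass, a paper cross means rework. Lay the plywood separator flat on the tray already in the tall pass cradle and stack the passed tray on it inside the corner guides, and seat the rework tray flat in the low felt-lined cradle. Keep the trays open side up, set every piece down rather than dropping it, and leave the kettle, hammer and cup where they are.

Things in the scene. Friction and masses are not known exactly. Their poses are not given: they have to be found in the camera images.
- tray_disc: copper pen tray 170 long (own x) x 60 wide (y) x 22 mm high, upright 3 mm walls and floor, cut corners, 0.18-0.33 kg. Origin: centre of underside; z out of the open top. Inside, a 38 mm round paper disc (passed). Starts flat on the slanted rack, x up the slope, lower end at the ledge, in the left or right place, 100 to 132 mm from the other tray centre to centre.
- tray_cross: copper pen tray 170 long (own x) x 60 wide (y) x 22 mm high, upright 3 mm walls and floor, cut corners, 0.18-0.33 kg. Origin: centre of underside; z out of the open top. Inside, a paper cross of two 56 x 11 mm strips (rework). Starts on the rack beside the other, in the same way.
- tray_first: copper pen tray 170 long (own x) x 60 wide (y) x 22 mm high, upright 3 mm walls and floor, cut corners, 0.18-0.33 kg. Origin: centre of underside; z out of the open top. Inside, a round disc like the passed one. Already lies in the pass cradle as the first layer; it stays there.
- separator: stiff plywood sheet 174 long (own x) x 64 wide (y) x 6 mm thick, 45 g. Origin: centre of its underside. Starts lying flat across the two battens, underside 25 mm above the table, the middle 80 mm of its length free beneath.
- battens: fixed pair of wooden battens 25 mm high, each 18 x 84 mm, 110 mm apart centre to centre along own x, lying on the table between robot and rack. Origin: midway between them, on the table.
- pass_cradle: fixed pale cradle 210 (own x) x 96 mm (y). Origin: centre of underside, z up. Floor 182 x 72, 15 mm up. End walls and corner guides rise to 60 mm; long sides open over the middle 138 mm, base board there 12 mm high. Holds tray_first (rim 37 mm up): separator's underside belongs at 37, passed tray's at 43 mm. Left or right of the robot.
- rework_cradle: fixed dark cradle, same plan (210 x 96 mm, floor 182 x 72 mm and 15 mm up, sides open over the middle 138 mm) but low: end walls and corner blocks rise to 27 mm; grey felt floor; empty at the start. Origin: centre of underside, z up, long axis x. On the other side of the robot.
- rack: fixed wooden slatted rack 262 mm wide (own y) on the table; origin: centre of its underside. The slats slope at 30 degrees from level, rising along own +x (away from the robot) from 30 to about 115 mm above the table; at the lower end a ledge stands 12 mm proud of the slats. Nothing stands above or between the trays.
- kettle: bystander: copper kettle with a spout and a bow handle, 132 mm across, 155 mm high with its handle; origin at the centre of its underside. Leave it alone.
- hammer: bystander: hammer with a 260 mm long body lying on the table; leave it alone.
- cup: bystander: copper cup, 72 mm across and 78 mm high; origin at the centre of its underside. Leave it alone.

How it is judged (in metres and radians):
On the way, in this order (a step that is already met when the one before it is completed fails the run):
1. the separator lies flat on the first tray, between the guides of the pass cradle, and is let go (x of separator in the frame of pass_cradle between -0.009 and 0.009 m and y of separator in the frame of pass_cradle between -0.009 and 0.009 m and z of separator in the frame of pass_cradle between 0.034 and 0.041 m and angle between the x axis of separator and the x axis of pass_cradle, either way round below 0.1 rad and angle between separator's own z axis and vertical below 0.05 rad and contact force between the fingers and separator below 0.05 N and linear speed of separator below 0.02 m/s), for 0.2 s.
2. the tray with the disc lies flat on the separator, between the guides of the pass cradle, and is let go (x of tray_disc in the frame of pass_cradle between -0.009 and 0.009 m and y of tray_disc in the frame of pass_cradle between -0.009 and 0.009 m and z of tray_disc in the frame of pass_cradle between 0.04 and 0.047 m and angle between the x axis of each of tray_disc, separator and the x axis of pass_cradle, either way round below 0.1 rad and angle between each of tray_disc, separator's own z axis and vertical below 0.05 rad and x of separator in the frame of pass_cradle between -0.009 and 0.009 m and y of separator in the frame of pass_cradle between -0.009 and 0.009 m and z of separator in the frame of pass_cradle between 0.034 and 0.041 m and contact force between the fingers and tray_disc below 0.05 N and linear speed of tray_disc below 0.02 m/s), for 0.2 s.
At the end, for the whole second after the job is handed in: Pass cradle, from below: first tray, separator, disc tray; rework cradle: cross tray. Each within 9 mm of the cradle's centre lines, 0.1 rad along it, 0.05 rad level, open side up, its underside 3 mm below to 4 mm above its proper height (15, 37, 43; 15 mm), let go and at rest (all of step 2 and x of tray_first in the frame of pass_cradle between -0.009 and 0.009 m and y of tray_first in the frame of pass_cradle between -0.009 and 0.009 m and z of tray_first in the frame of pass_cradle between 0.012 and 0.019 m and angle between the x axis of tray_first and the x axis of pass_cradle, either way round below 0.1 rad and angle between each of tray_first, tray_cross's own z axis and vertical below 0.05 rad and x of tray_cross in the frame of rework_cradle between -0.009 and 0.009 m and y of tray_cross in the frame of rework_cradle between -0.009 and 0.009 m and z of tray_cross in the frame of rework_cradle between 0.012 and 0.019 m and angle between the x axis of tray_cross and the x axis of rework_cradle, either way round below 0.1 rad and contact force between the fingers and tray_cross below 0.05 N and linear speed of each of tray_cross, tray_first, separator below 0.02 m/s and contact force between the fingers and tray_first below 0.05 N and contact force between the fingers and separator below 0.05 N); the robot touches nothing.
It fails at once if a tray or the separator is dropped (moves faster than 0.5 m/s, a fall of some 13 mm, with no finger on it) ((contact force between the fingers and tray_disc below 0.05 N and linear speed of tray_disc above 0.5 m/s) or (contact force between the fingers and tray_cross below 0.05 N and linear speed of tray_cross above 0.5 m/s) or (contact force between the fingers and tray_first below 0.05 N and linear speed of tray_first above 0.5 m/s) or (contact force between the fingers and separator below 0.05 N and linear speed of separator above 0.5 m/s)).
It fails at once if the kettle, the hammer or the cup is moved by more than 30 mm (distance of any of kettle, hammer, cup from where it was at the start of the episode above 0.03 m).
It also fails if it takes over 64 s, if anything falls off the work surface, if the arm or the gripper's body presses on something with over 40 N, if the wrist force passes 120 N, or if a joint passes its speed limit or range.

## Working session

There is one attempt and no reset: what is moved stays moved. The work goes in short steps, Python scripts to look and compute and a tool call to move; the robot and the scene stay as the last step left them, time stands still between calls to the robot, and variables do not carry over. Pictures are saved under pics/ and viewed, at most 10 in all, crops included, and the job is handed in when it is done.

Besides the shell and the picture viewer there is one more tool, called after "Call:" by a JSON object that holds its "name" and its "arguments". arm_command: Moves the arm, as the interface text tells. Shift numbers are shares of 100 mm and turn numbers shares of pi/2 rad, none past 1 either way. Its arguments: {"type":"object","properties":{"delta_pos":{"type":"array","items":{"type":"array","items":{"type":"number","minimum":-1,"maximum":1}}},"rot":{"type":"array","items":{"type":"array","items":{"type":"number","minimum":-1,"maximum":1}}},"gripper":{"type":"array","items":{"type":"number"}},"force":{"type":"number"}},"required":["delta_pos","rot","gripper"]}

```bash
mkdir -p pics; ls; cat > h.py <<'E'
import numpy as np, cv2
from bench import bot
from scipy.spatial.transform import Rotation as R
def cloud(n):
    T=np.array(bot.calibration(n)["pose"]); c=bot.calibration(n)
    im,d=bot.snapshot(n)
    f=200/np.tan(np.radians(c["fovy"])/2)
    v,u=np.mgrid[0:400,0:640]
    K=np.array([[f,0,c["cx"]],[0,f,c["cy"]],[0,0,1]])
    p=cv2.undistortPoints(np.stack([u,v],-1).reshape(-1,1,2).astype(float),np.eye(3),None) if 0 else np.stack([(u-c["cx"])/f,(v-c["cy"])/f],-1).reshape(-1,2)
    q=p.copy()
    for _ in range(20): q=p/(1+c["k1"]*(q**2).sum(1,keepdims=True))
    s=np.c_[q,np.ones(len(q))]*d.reshape(-1,1)
    P=(s@T[:3,:3].T+T[:3,3]).reshape(400,640,3); P[d==0]=np.nan
    return im,d,P
E
cat > a.py <<'E'
from h import *
s=bot.read_state(); print(s)
for n in ["side","top"]:
    im,d,P=cloud(n); np.savez(n,im=im,d=d,P=P)
    cv2.imwrite(f"pics/{n}0.png",im[:,:,::-1]); print(n,{k:v for k,v in bot.calibration(n).items()})
    print((d==0).mean())
    for q in ["tray_disc","tray_cross","tray_first","separator","pass_cradle","rework_cradle","rack","battens"]:
        for r in bot.find_in(q,n)[:2]:
            x,y,w,h=r["box"]; print(q,round(r["p"],2),np.round([x,y,w,h]),np.round(P[int(np.clip(y+h/2,0,399)),int(np.clip(x+w/2,0,639))]))
E
python3 a.py
```

```text
pics
{'time': 0.0, 'qpos': array([-1.28032787e+00,  3.79438632e-01,  1.73476262e+00,  1.12450787e-05,
        1.02852361e+00, -3.33136876e-02]), 'qd': array([-0.00065588,  0.00128426,  0.00049128, -0.00258341,  0.00166609,
        0.00038519]), 'joint_efforts': array([ 7.13383315e-05, -7.63731694e+01, -4.34366190e+01,  6.50775433e-02,
        4.24628682e-02, -1.06325799e-04]), 'position': array([ 222.58255061, -663.25144148,  213.27623168]), 'tool_rot': array([-3.09940600e+00, -5.06186919e-01,  2.12965155e-04]), 'contact_force': array([-0.11224694,  0.51278094,  0.62323895]), 'moment': array([-0.02825027, -0.00668345, -0.06094605]), 'finger_force': 0.0, 'gripper_width': 91.35743839034426}
side {'fovy': 48.600986547451456, 'cx': 312.14285198969714, 'cy': 203.03608000793056, 'k1': 0.03869877743387638, 'pose': array([[-9.87798818e-01, -8.97229054e-02,  1.27292165e-01,
         4.67133203e+02],
       [-1.55237908e-01,  6.32553237e-01, -7.58800102e-01,
         7.81466252e+02],
       [-1.24373211e-02, -7.69302413e-01, -6.38763736e-01,
         7.23325351e+02],
       [ 0.00000000e+00,  
[... 951 characters left out ...]
[ 0.00000000e+00,  0.00000000e+00,  0.00000000e+00,
         1.00000000e+00]])}
0.00394921875
tray_disc 0.93 [339. 175.  27.  61.] [589. -92.  80.]
tray_cross 0.82 [291. 170.  29.  63.] [601.  30.  78.]
tray_first 0.96 [411. 222.  33.  69.] [ 458. -297.   17.]
tray_first 0.58 [174. 234.  41.  80.] [415. 331.  19.]
separator 0.81 [263. 255.  63.  31.] [423.  63.  31.]
pass_cradle 0.62 [400. 217.  58.  82.] [ 452. -300.   17.]
pass_cradle 0.56 [162. 149.  56.  52.] [670. 331. 103.]
rework_cradle 0.89 [172. 236.  43.  78.] [410. 335.  12.]
rework_cradle 0.54 [264. 255.  62.  30.] [426.  58.  29.]
rack 0.9 [280. 163. 104.  80.] [596. -40.  74.]
battens 0.66 [272. 257.  48.  32.] [418.  56.  29.]
```

```bash
python3 - <<'E'
import cv2
t=cv2.imread("pics/top0.png"); cv2.imwrite("pics/top0c.png",cv2.resize(t[110:330,130:480],None,fx=2.28,fy=2.28,interpolation=cv2.INTER_CUBIC))
E
```

```text
(no output)
```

View pics/top0c.png

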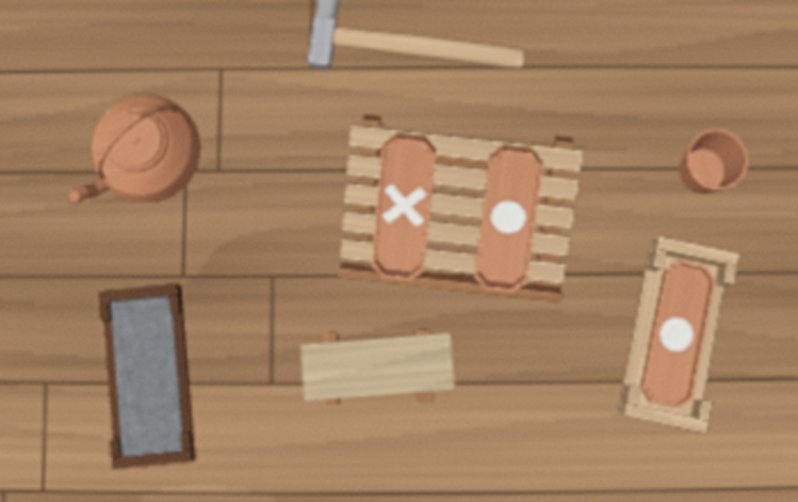

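View pics/side0.png

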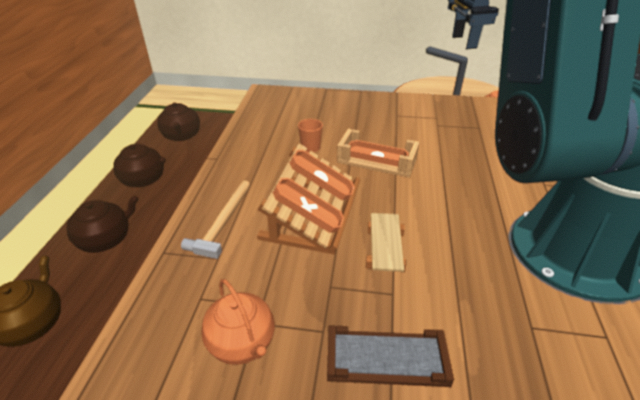

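Top crop shows the cross tray on the rack's left at about (403,205), the disc tray on its right (508,217), the pale pass cradle at right (677,335), the dark rework cradle at left (147,377) and the separator at (377,367). The side picture agrees. Next I fit rough poses.

```bash
cat >> h.py <<'E'
def rect(xy):
    (c,(w,h),a)=cv2.minAreaRect(xy.astype(np.float32))
    if w<h: w,h,a=h,w,a+90
    a=(a+90)%180-90
    return np.round([*c,w,h,a],1)
def sel(P,x0,x1,y0,y1,z0,z1):
    m=(P[...,0]>x0)&(P[...,0]<x1)&(P[...,1]>y0)&(P[...,1]<y1)&(P[...,2]>z0)&(P[...,2]<z1)
    m=cv2.erode(cv2.morphologyEx(m.astype(np.uint8),cv2.MORPH_CLOSE,np.ones((3,3))),np.ones((1,1)))
    n,l,s,_=cv2.connectedComponentsWithStats(m)
    if n<2: return None
    k=1+np.argmax(s[1:,4]); return (l==k)&np.isfinite(P[...,0])
def solve(pos,rotm,base=None):
    "delta in tool axes/units to reach pos, rotm from the present pose"
    s=bot.read_state(); R0=R.from_rotvec(s["tool_rot"]); 
    d=R0.inv().apply(np.array(pos)-s["position"])/100
    r=(R0.inv()*R.from_matrix(rotm)).as_rotvec()/(np.pi/2)
    return np.round(d,3),np.round(r,3)
E
python3 - <<'E'
from h import *
for n in ["top","side"]:
    P=np.load(n+".npz")["P"]
    print(n,"table z",np.round(np.nanmedian(P[(P[...,0]>300)&(P[...,0]<360)&(P[...,1]>-150)&(P[...,1]<250)][:,2]),1))
    for k,b in dict(passc=(330,570,-400,-220,8,80),rew=(300,520,260,420,7,45),sep=(340,500,-60,180,18,45)).items():
        m=sel(P,*b); print(k,m.sum(),rect(P[m][:,:2]),np.round(np.percentile(P[m][:,2],[5,50,95]),1))
    m=sel(P,480,720,-180,120,20,160); q=P[m]; print("rack",rect(q[:,:2]))
    for nm,(cx,cy) in dict(disc=(590,-92),cross=(600,28)).items():
        s=q[np.hypot(q[:,0]-cx,q[:,1]-cy)<25]; c=s.mean(0); nn=np.linalg.svd(s-c)[2][2]; nn*=np.sign(nn[2]); print(nm,np.round(c,1),np.round(nn,3))
E
```

```text
top table z 1.0
passc 2943 [ 453.5 -295.6  217.4  113.4  -10.6] [10.4 20.1 62.6]
rew 2800 [411.5 333.  209.9 110.2   5. ] [ 9.9 16.2 29.3]
sep 1677 [420.6  58.5 174.7  82.4 -88.8] [26.2 31.7 36.4]
rack [605.1 -36.3 267.5 191.5  82.8]
disc [589.9 -92.2  76.1] [-0.524  0.035  0.851]
cross [600.2  27.9  73.2] [-0.509  0.042  0.86 ]
side table z -0.2
passc 2178 [ 452.8 -313.4  210.9  148.7  -12.9] [10.9 28.7 61.2]
rew 6375 [413.3 326.2 211.1 114.7   6.5] [10.8 15.4 27.9]
sep 1805 [423.4  57.2 185.3  82.6 -89. ] [24.3 30.2 32.4]
rack [ 614.3 -114.3  421.9  226.9   83.1]
disc [ 589.3 -101.    73.7] [-0.333 -0.913  0.235]
cross [598.4  21.1  70. ] [-0.67   0.336  0.662]
```

```bash
python3 - <<'E'
from h import *
s=bot.read_state();T=np.array(bot.calibration("wrist")["pose"]);R0=R.from_rotvec(s["tool_rot"]).as_matrix()
print("cam in tool",np.round(R0.T@(T[:3,3]-s["position"]),1),np.round(R0.T@T[:3,:3],2).tolist(),bot.calibration("wrist")["fovy"])
def down(a): a=np.radians(a);return np.array([[np.cos(a),np.sin(a),0],[np.sin(a),-np.cos(a),0],[0,0,-1]])
print(solve((400,-305,300),down(-10.6)))
E
```

```text
cam in tool [  80.5    0.3 -171.4] [[-0.0, -0.96, -0.28], [1.0, -0.0, 0.0], [-0.0, -0.28, 0.96]] 60.48915721330848
(array([ 2.822, -2.836, -0.861]), array([ 0.   , -0.   ,  0.324]))
```

Call:
{"name": "arm_command", "arguments": {"delta_pos": [[0.92,-0.63,-0.04],[0.92,-0.63,-0.04],[0.92,-0.63,-0.04]], "rot": [[0,0,0],[0,0,0],[0,0,0]], "gripper": [1,1,1], "force": 15}}

```text
time: 1.15
position: [290.9, -572.5, 217.8]
tool_rot: [-3.1, -0.506, -0.0]
contact_force: [-0.4, -0.9, -0.0]
gripper_width: 91.2
finger_force: 0.0
```

Call:
{"name": "arm_command", "arguments": {"delta_pos": [[0.92,-0.63,-0.04],[0.92,-0.63,-0.04],[0.92,-0.63,-0.04]], "rot": [[0,0,0],[0,0,0],[0,0,0]], "gripper": [1,1,1]}}

```text
time: 1.4
position: [358.4, -483.2, 222.1]
tool_rot: [-3.1, -0.507, -0.0]
contact_force: [-0.4, -0.5, -0.4]
gripper_width: 91.4
finger_force: 0.0
```

Call:
{"name": "arm_command", "arguments": {"delta_pos": [[0.92,-0.63,-0.04],[0.92,-0.63,-0.04],[0.92,-0.63,-0.04]], "rot": [[0,0,0],[0,0,0],[0,0,0]], "gripper": [1,1,1]}}

```text
time: 1.65
position: [425.6, -394.2, 226.2]
tool_rot: [3.1, 0.507, 0.001]
contact_force: [0.3, -0.8, 0.3]
gripper_width: 91.3
finger_force: 0.0
```

Call:
{"name": "arm_command", "arguments": {"delta_pos": [[0.92,-0.63,-0.04],[0.92,-0.63,-0.04],[0.92,-0.63,-0.04],[0.92,-0.63,-0.04],[0.92,-0.63,-0.04],[0.92,-0.63,-0.04]], "rot": [[0,0,0.32],[0,0,0.32],[0,0,0.32],[0,0,0.32],[0,0,0.32],[0,0,0.32]], "gripper": [1,1,1,1,1,1]}}

```text
time: 2.15
position: [491.4, -307.6, 230.0]
tool_rot: [3.129, -0.276, -0.0]
contact_force: [-0.0, -0.3, -0.0]
gripper_width: 91.1
finger_force: 0.0
```

```bash
python3 - <<'E'
from h import *
im,d,P=cloud("wrist"); np.savez("w1",im=im,d=d,P=P); cv2.imwrite("pics/w1.png",im[:,:,::-1])
for q in ["tray_first","pass_cradle"]:
    for r in bot.find_in(q,"wrist")[:2]: print(q,r)
for lo,hi in [(50,80),(30,45),(8,80)]:
    m=(P[...,2]>lo)&(P[...,2]<hi)&(np.abs(P[...,0]-453)<135)&(np.abs(P[...,1]+300)<90)
    print(lo,hi,m.sum(),rect(P[m][:,:2]),np.round(np.percentile(P[m][:,2],[5,50,95]),1))
E
```

```text
tray_first {'box': [282.9, 129.2, 61.6, 149.1], 'p': 0.58}
pass_cradle {'box': [266.4, 109.7, 93.3, 180.0], 'p': 0.67}
50 80 2470 [ 463.7 -295.   195.9   97.   -12.7] [55.4 60.5 61.8]
30 45 1973 [ 463.1 -295.   197.2   95.9  -12.6] [31.3 37.4 43.2]
8 80 14943 [ 463.1 -294.8  197.2   97.2  -12.7] [12.3 19.1 60.9]
```

View pics/w1.png

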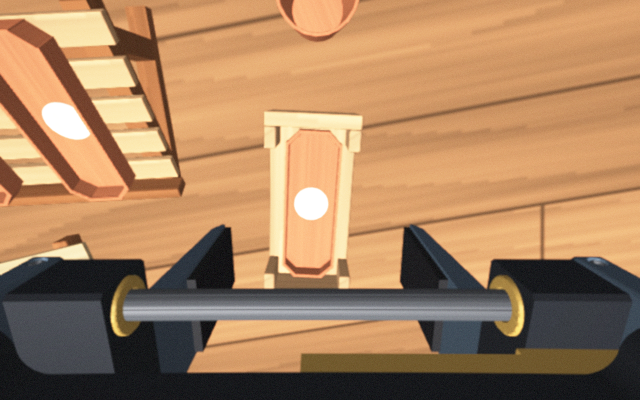

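The wrist picture shows the pass cradle at cols 266–360, rows 110–290, with tray_first and its disc at (311,204). The gripper rod hides the near end, so I'll back off a bit and look again.

Call:
{"name": "arm_command", "arguments": {"delta_pos": [[-0.6,0,-0.1],[-0.6,0,-0.1],[-0.6,0,-0.1],[-0.6,0,-0.1]], "rot": [[0,0,0.03],[0,0,0.03],[0,0,0.03],[0,0,0.03]], "gripper": [1,1,1,1]}}

```text
time: 2.63
position: [431.7, -297.6, 240.3]
tool_rot: [3.121, -0.354, 0.001]
contact_force: [-0.2, -0.7, 0.4]
gripper_width: 91.4
finger_force: 0.0
```

```bash
python3 - <<'E'
from h import *
im,d,P=cloud("wrist"); np.savez("w2",im=im,d=d,P=P); cv2.imwrite("pics/w2.png",im[:,:,::-1])
for f in ["w1","w2"]:
    Z=np.load(f+".npz"); P=Z["P"]; im=Z["im"]
    for lo,hi in [(50,80),(8,80)]:
        m=(P[...,2]>lo)&(P[...,2]<hi)&(np.abs(P[...,0]-453)<135)&(np.abs(P[...,1]+300)<90)
        print(f,lo,hi,m.sum(),rect(P[m][:,:2]),np.round(np.percentile(P[m][:,2],[5,50,95]),1))
    m=(im.min(2)>215)&(np.hypot(P[...,0]-455,P[...,1]+296)<50)&(P[...,2]<30); print("disc",m.sum(),np.round(P[m].mean(0),1))
    a=np.radians(-12.7); e=np.array([np.cos(a),np.sin(a)]); n=np.array([-e[1],e[0]])
    q=P[(np.abs(P[...,0]-453)<135)&(np.abs(P[...,1]+300)<90)]; s=(q[:,:2]-[455,-295])@e; t=(q[:,:2]-[455,-295])@n
    for nm,u,w in [("along",s,t),("across",t,s)]:
        k=np.abs(w)<15; print(nm,[(b,int(np.median(q[k&(np.abs(u-b)<1),2]))) for b in list(range(-114,-70,3))+list(range(-54,-24,3))+list(range(24,54,3))+list(range(72,114,3)) if (k&(np.abs(u-b)<1)).sum()>2])
E
```

```text
w1 50 80 2470 [ 463.7 -295.   195.9   97.   -12.7] [55.4 60.5 61.8]
w1 8 80 14943 [ 463.1 -294.8  197.2   97.2  -12.7] [12.3 19.1 60.9]
disc 861 [ 458.2 -294.8   19.4]
along [(-90, 37), (-81, 37), (-78, 24), (-75, 18), (-72, 18), (-54, 18), (-51, 18), (-48, 18), (-45, 18), (-42, 18), (-39, 18), (-36, 18), (-33, 18), (-30, 18), (-27, 18), (24, 18), (27, 18), (30, 18), (33, 18), (36, 18), (39, 18), (42, 18), (45, 18), (48, 18), (51, 18), (72, 323), (75, 18), (78, 18), (81, 18), (84, 37), (87, 36), (90, 15), (93, 60), (96, 60), (99, 60), (102, 60), (105, 60), (108, 0), (111, 0)]
across [(-99, 0), (-96, 1), (-93, 0), (-90, 0), (-87, 0), (-84, 0), (-81, 0), (-78, 0), (-75, 0), (-72, 0), (-54, 0), (-51, 0), (-48, 0), (-45, 11), (-42, 12), (-39, 12), (-36, 12), (-33, 15), (-30, 15), (-27, 37), (24, 18), (27, 18), (30, 37), (33, 15), (36, 15), (39, 13), (42, 12), (45, 12), (48, 12), (51, 1), (72, 0), (75, 0), (78, 0), (81, 0), (84, 0), (87, 0), (90, 0)]
w2 50 80 3952 [ 457.6 -293.7  209.7   96.8  -12.7] [55.3 60.4 61.7]
w2 8 80 17691 [ 457.6 -293.6  209.9   97.4  -12.9] [12.4 19.3 61. ]
disc
[... 179 characters left out ...]
(-42, 18), (-39, 18), (-36, 18), (-33, 18), (-30, 18), (-27, 18), (24, 18), (27, 18), (30, 18), (33, 18), (36, 18), (39, 18), (42, 18), (45, 18), (48, 18), (51, 18), (72, 18), (75, 18), (78, 18), (81, 18), (84, 18), (87, 37), (90, 15), (93, 38), (96, 60), (99, 60), (102, 60), (105, 60)]
across [(-99, 1), (-96, 0), (-93, 0), (-90, 0), (-87, 322), (-84, 325), (-81, 341), (-78, 343), (-75, 343), (-72, 343), (-54, 293), (-51, 347), (-48, 347), (-45, 347), (-42, 347), (-39, 347), (-36, 347), (-33, 348), (-30, 347), (-27, 347), (24, 337), (27, 337), (30, 337), (33, 351), (36, 337), (39, 336), (42, 340), (45, 343), (48, 343), (51, 343), (72, 0), (75, 0), (78, 0), (81, 0), (84, 0), (87, 0), (90, 1)]
```

Call:
{"name": "arm_command", "arguments": {"delta_pos": [[-0.23,-0.9,0],[-0.23,-0.9,0],[-0.23,-0.9,0]], "rot": [[0,0,0.233],[0,0,0.233],[0,0,0.233]], "gripper": [1,1,1]}}

```text
time: 2.93
position: [430.0, -201.6, 239.5]
tool_rot: [-3.004, 0.917, 0.002]
contact_force: [-0.5, 0.1, -0.7]
gripper_width: 91.2
finger_force: 0.0
```

Call:
{"name": "arm_command", "arguments": {"delta_pos": [[-0.54,-0.76,0],[-0.54,-0.76,0],[-0.54,-0.76,0]], "rot": [[0,0,0.233],[0,0,0.233],[0,0,0.233]], "gripper": [1,1,1]}}

```text
time: 3.18
position: [427.6, -108.6, 239.9]
tool_rot: [-2.802, 1.42, 0.0]
contact_force: [0.3, -1.2, 0.2]
gripper_width: 90.9
finger_force: 0.0
```

Call:
{"name": "arm_command", "arguments": {"delta_pos": [[-0.775,-0.515,0],[-0.775,-0.515,0],[-0.775,-0.515,0]], "rot": [[0,0,0.233],[0,0,0.233],[0,0,0.233]], "gripper": [1,1,1]}}

```text
time: 3.43
position: [423.2, -15.9, 240.1]
tool_rot: [-2.526, 1.868, -0.0]
contact_force: [0.2, -0.1, -0.4]
gripper_width: 91.2
finger_force: 0.0
```

Call:
{"name": "arm_command", "arguments": {"delta_pos": [[-0.91,-0.2,0],[-0.91,-0.2,0],[-0.91,-0.2,0],[-0.91,-0.2,0],[-0.91,-0.2,0]], "rot": [[0,0,0.133],[0,0,0.133],[0,0,0.133],[0,0,0.133],[0,0,0.133]], "gripper": [1,1,1,1,1]}}

```text
time: 3.85
position: [416.6, 57.0, 239.3]
tool_rot: [-2.329, 2.081, 0.028]
contact_force: [-0.4, -0.7, 0.5]
gripper_width: 91.3
finger_force: 0.0
```

```bash
python3 - <<'E'
from h import *
im,d,P=cloud("wrist"); np.savez("w3",im=im,d=d,P=P); cv2.imwrite("pics/w3.png",im[:,:,::-1])
print(bot.find_in("separator","wrist")[:1])
for lo,hi in [(28,45)]:
    m=(P[...,2]>lo)&(P[...,2]<hi)&(np.abs(P[...,0]-422)<70)&(np.abs(P[...,1]-58)<120)
    print(lo,hi,m.sum(),rect(P[m][:,:2]),np.round(np.percentile(P[m][:,2],[5,50,95]),1))
s=bot.read_state(); print(s["position"],s["tool_rot"])
E
```

```text
[{'box': [282.0, 94.2, 62.7, 148.9], 'p': 0.61}]
28 45 8737 [425.4  58.5 175.2  73.4 -87.9] [30.4 31.7 33. ]
[416.56823401  56.24318398 239.31411553] [-2.327347    2.08278901  0.0279559 ]
```

View pics/w3.png

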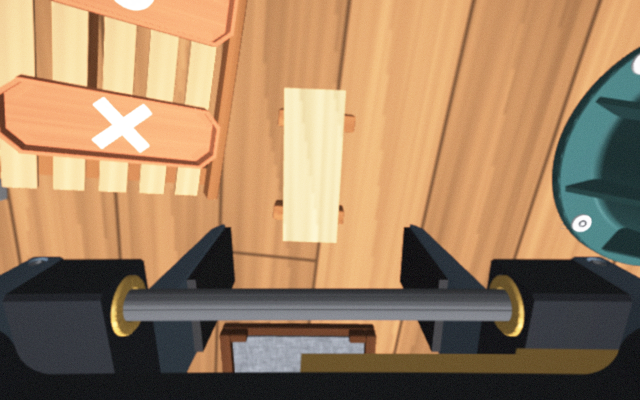

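The picture shows the separator at cols 283–345, rows 88–242, lying on its battens. The cross tray is at upper left and the near edge of the rework cradle is at the bottom.

```bash
cat >> h.py <<'E'
def down(a): a=np.radians(a);return np.array([[np.cos(a),np.sin(a),0],[np.sin(a),-np.cos(a),0],[0,0,-1]])
E
python3 - <<'E'
from h import *
Z=np.load("w3.npz");P=Z["P"];im=cv2.cvtColor(Z["im"],cv2.COLOR_RGB2HSV)
m=(P[...,2]>29)&(P[...,2]<45)&(np.abs(P[...,0]-422)<70)&(np.abs(P[...,1]-58)<120)
m=cv2.morphologyEx(m.astype(np.uint8),cv2.MORPH_OPEN,np.ones((9,9)))>0
q=P[m]; print(rect(q[:,:2]),np.median(q[:,2]),m.sum())
a=np.radians(-87.8);e=np.array([np.cos(a),np.sin(a)]);n=np.array([-e[1],e[0]])
s=(q[:,:2]-[423,58])@e;t=(q[:,:2]-[423,58])@n
print(np.percentile(s,[0,1,99,100]),np.percentile(t,[0,1,99,100]))
for k in (-70,-30,0,30,70):
    u=t[np.abs(s-k)<5]; print(k,np.percentile(u,[2,98]))
c=[423.5,58.5]
print(solve((c[0],c[1],50),down(-87.8)),solve((c[0],c[1],9),down(-87.8)))
E
```

```text
[423.1  58.5 174.3  64.8 -86.4] 31.69600534617041 8655
[-88.04228357 -84.99088437  84.9114729   87.11237988] [-34.04774941 -31.61049886  32.44417054  34.6368684 ]
-70 [-32.44686883  27.95058317]
-30 [-31.51979163  29.89168575]
0 [-30.00997175  31.09092584]
30 [-29.50276705  31.2849161 ]
70 [-28.69240739  33.05666946]
(array([ 0.034, -0.068,  1.893]), array([-0.   ,  0.016,  0.046])) (array([ 0.044, -0.068,  2.303]), array([-0.   ,  0.016,  0.046]))
```

Call:
{"name": "arm_command", "arguments": {"delta_pos": [[0.03,-0.07,0.95],[0.03,-0.07,0.95],[0.03,-0.07,0.95],[0.03,-0.07,0.95],[0.03,-0.07,0.95]], "rot": [[0,0.016,0.03],[0,0.016,0.03],[0,0.016,0.03],[0,0.016,0.03],[0,0.016,0.03]], "gripper": [1,1,1,1,1]}}

```text
time: 4.37
position: [423.7, 45.0, 143.6]
tool_rot: [-2.294, 2.122, 0.026]
contact_force: [0.8, -0.9, 0.6]
gripper_width: 91.2
finger_force: 0.0
```

```bash
python3 - <<'E'
from h import *
print(bot.read_state()["position"],solve((423.1,58.5,45),down(-86.4)),solve((423.1,58.5,9),down(-86.4)))
E
```

```text
[423.69850951  45.00526408 143.61860222] (array([-0.112, -0.004,  0.989]), array([-0.   ,  0.015,  0.01 ])) (array([-0.104, -0.003,  1.349]), array([-0.   ,  0.015,  0.01 ]))
```

Call:
{"name": "arm_command", "arguments": {"delta_pos": [[-0.11,0,0.6],[-0.11,0,0.6],[-0.11,0,0.6],[-0.11,0,0.6]], "rot": [[0,0.015,0.01],[0,0.015,0.01],[0,0.015,0.01],[0,0.015,0.01]], "gripper": [1,1,1,1]}}

```text
time: 4.7
position: [423.8, 47.9, 84.4]
tool_rot: [-2.291, 2.122, 0.023]
contact_force: [-0.5, 0.1, 1.1]
gripper_width: 91.0
finger_force: 0.0
```

```bash
python3 - <<'E'
from h import *
s=bot.read_state();print(s["position"],s["tool_rot"],s["qpos"],s["qd"],solve((423.1,58.5,45),down(-86.4)),solve((423.1,58.5,9),down(-86.4)))
E
```

```text
[423.84115348  47.89899062  84.36394871] [-2.29071715  2.1219972   0.02264564] [0.04294889 0.17312158 2.32392966 0.03952909 0.64164512 3.0764744 ] [ 0.00225048 -0.0328049  -0.0124504  -0.00077759  0.00671602  0.00021985] (array([-0.097,  0.001,  0.396]), array([-0.002,  0.015,  0.009])) (array([-0.089,  0.002,  0.756]), array([-0.002,  0.015,  0.009]))
```

Joint 6 is at its limit (3.08), so I turn half round to the equivalent grasp.

Call:
{"name": "arm_command", "arguments": {"delta_pos": [[-0.1,0,0],[-0.1,0,0],[-0.1,0,0],[-0.1,0,0],[-0.1,0,0],[-0.1,0,0],[-0.1,0,0],[-0.1,0,0]], "rot": [[0,0,-0.63],[0,0,-0.63],[0,0,-0.63],[0,0,-0.63],[0,0,-0.63],[0,0,-0.63],[0,0,-0.63],[0,0,-0.63]], "gripper": [1,1,1,1,1,1,1,1]}}

```text
time: 5.37
position: [424.2, 58.0, 86.1]
tool_rot: [-3.021, 0.768, 0.0]
contact_force: [0.4, -0.0, 0.2]
gripper_width: 91.2
finger_force: 0.0
```

Call:
{"name": "arm_command", "arguments": {"delta_pos": [[0,0,0],[0,0,0],[0,0,0],[0,0,0],[0,0,0],[0,0,0],[0,0,0],[0,0,0]], "rot": [[0,0,-0.63],[0,0,-0.63],[0,0,-0.63],[0,0,-0.63],[0,0,-0.63],[0,0,-0.63],[0,0,-0.63],[0,0,-0.63]], "gripper": [1,1,1,1,1,1,1,1]}}

```text
time: 6.03
position: [424.2, 58.0, 86.1]
tool_rot: [-3.026, -0.759, -0.018]
contact_force: [-0.1, -0.0, 0.0]
gripper_width: 90.7
finger_force: 0.0
```

Call:
{"name": "arm_command", "arguments": {"delta_pos": [[0,0,0],[0,0,0],[0,0,0],[0,0,0],[0,0,0],[0,0,0],[0,0,0],[0,0,0]], "rot": [[0,0,-0.63],[0,0,-0.63],[0,0,-0.63],[0,0,-0.63],[0,0,-0.63],[0,0,-0.63],[0,0,-0.63],[0,0,-0.63]], "gripper": [1,1,1,1,1,1,1,1]}}

```text
time: 6.7
position: [424.3, 58.0, 86.2]
tool_rot: [-2.309, -2.11, -0.032]
contact_force: [0.5, 0.4, 0.3]
gripper_width: 91.4
finger_force: 0.0
```

```bash
python3 - <<'E'
from h import *
s=bot.read_state();print(s["position"],s["tool_rot"],s["qpos"],solve((423.1,58.5,45),down(93.6)),solve((423.1,58.5,9),down(93.6)))
E
```

```text
[424.27669366  58.00703759  86.16140727] [-2.30864681 -2.11007269 -0.03216647] [0.06660528 0.16993788 2.32260297 0.0394097  0.64194226 0.12494126] (array([-0.006, -0.014,  0.412]), array([ 0.004, -0.015, -0.097])) (array([-0.015, -0.015,  0.771]), array([ 0.004, -0.015, -0.097]))
```

Call:
{"name": "arm_command", "arguments": {"delta_pos": [[-0.006,-0.014,0.4],[-0.006,-0.014,0.4],[-0.006,-0.014,0.4],[-0.01,-0.015,0.6],[-0.015,-0.015,0.75],[-0.015,-0.015,0.77],[-0.015,-0.015,0.77],[-0.015,-0.015,0.77]], "rot": [[0.004,-0.015,-0.097],[0.004,-0.015,-0.097],[0.004,-0.015,-0.097],[0.004,-0.015,-0.097],[0.004,-0.015,-0.097],[0.004,-0.015,-0.097],[0.004,-0.015,-0.097],[0.004,-0.015,-0.097]], "gripper": [1,1,1,1,1,1,1,1]}}

```text
time: 7.37
position: [422.1, 58.6, 8.4]
tool_rot: [-2.158, -2.28, 0.002]
contact_force: [-0.5, -0.3, -0.6]
gripper_width: 91.1
finger_force: 0.0
```

Call:
{"name": "arm_command", "arguments": {"delta_pos": [[0,0,0],[0,0,0],[0,0,0],[0,0,0],[0,0,0],[0,0,0]], "rot": [[0,0,0],[0,0,0],[0,0,0],[0,0,0],[0,0,0],[0,0,0]], "gripper": [0.5,0.5,0.5,0.5,0.5,0.5], "force": 15}}

```text
time: 7.87
position: [421.1, 58.6, 6.8]
tool_rot: [-2.155, -2.281, 0.004]
contact_force: [-2.0, 0.0, 9.2]
gripper_width: 63.9
finger_force: 15.0
```

Call:
{"name": "arm_command", "arguments": {"delta_pos": [[0,0,-0.1],[0,0,-0.4],[0,0,-0.8],[0,0,-1],[0,0,-1]], "rot": [[0,0,0],[0,0,0],[0,0,0],[0,0,0],[0,0,0]], "gripper": [0.5,0.5,0.5,0.5,0.5]}}

```text
time: 8.28
position: [423.7, 58.8, 110.9]
tool_rot: [2.158, 2.283, 0.003]
contact_force: [1.2, 0.2, 0.0]
gripper_width: 63.5
finger_force: 15.0
```

Call:
{"name": "arm_command", "arguments": {"delta_pos": [[-0.88,0.04,-0.5],[-0.88,0.04,-0.5],[-0.88,0.04,-0.5],[-0.88,0.04,-0.5]], "rot": [[0,0,-0.206],[0,0,-0.206],[0,0,-0.206],[0,0,-0.206]], "gripper": [0.5,0.5,0.5,0.5]}}

```text
time: 8.62
position: [432.1, -31.9, 159.0]
tool_rot: [-1.753, -2.606, 0.001]
contact_force: [0.8, -0.7, 0.8]
gripper_width: 63.8
finger_force: 15.0
```

Call:
{"name": "arm_command", "arguments": {"delta_pos": [[-0.85,-0.24,0],[-0.85,-0.24,0],[-0.85,-0.24,0],[-0.85,-0.24,0]], "rot": [[0,0,-0.206],[0,0,-0.206],[0,0,-0.206],[0,0,-0.206]], "gripper": [0.5,0.5,0.5,0.5]}}

```text
time: 8.95
position: [439.9, -119.1, 156.1]
tool_rot: [-1.312, -2.849, 0.003]
contact_force: [0.4, -0.1, -0.3]
gripper_width: 63.7
finger_force: 15.0
```

Call:
{"name": "arm_command", "arguments": {"delta_pos": [[-0.73,-0.5,0],[-0.73,-0.5,0],[-0.73,-0.5,0],[-0.73,-0.5,0]], "rot": [[0,0,-0.206],[0,0,-0.206],[0,0,-0.206],[0,0,-0.206]], "gripper": [0.5,0.5,0.5,0.5]}}

```text
time: 9.28
position: [449.1, -206.5, 155.9]
tool_rot: [-0.84, -3.022, 0.001]
contact_force: [-0.3, -0.0, -0.0]
gripper_width: 63.8
finger_force: 15.0
```

Call:
{"name": "arm_command", "arguments": {"delta_pos": [[-0.53,-0.7,0],[-0.53,-0.7,0],[-0.53,-0.7,0],[-0.53,-0.7,0],[-0.53,-0.7,0]], "rot": [[0,0,-0.206],[0,0,-0.206],[0,0,-0.206],[0,0,-0.206],[0,0,-0.206]], "gripper": [0.5,0.5,0.5,0.5,0.5]}}

```text
time: 9.7
position: [457.6, -290.9, 155.5]
tool_rot: [-0.353, -3.116, -0.002]
contact_force: [-0.6, 0.4, -1.1]
gripper_width: 64.1
finger_force: 15.0
```

```bash
python3 - <<'E'
from h import *
s=bot.read_state();print(s["position"],s["tool_rot"],s["qpos"],s["gripper_width"])
im,d,P=cloud("wrist"); np.savez("w4",im=im,d=d,P=P); cv2.imwrite("pics/w4.png",im[:,:,::-1])
q=R.from_rotvec(s["tool_rot"]).inv().apply((P.reshape(-1,3)-s["position"])).reshape(P.shape)
m=(np.abs(q[...,2]+23)<8)&(np.abs(q[...,1])<29)&(np.abs(q[...,0])<110)
m=cv2.morphologyEx(m.astype(np.uint8),cv2.MORPH_OPEN,np.ones((5,5)))>0
u=q[m]; print(m.sum(),np.percentile(u,[1,5,50,95,99],axis=0).round(1),rect(u[:,:2]))
A=np.c_[u[:,:2],np.ones(len(u))]; print(np.linalg.lstsq(A,u[:,2],rcond=None)[0])
print(solve((457.5,-293.7,80),down(167.2)),solve((457.5,-293.7,20),down(167.2)))
E
```

```text
[ 457.64549258 -290.90556721  155.46770125] [-3.53092729e-01 -3.11556357e+00 -1.55009543e-03] [-0.6082031   0.2177897   2.07849835 -0.00268898  0.85112928 -1.95152037] 64.06566241810246
30614 [[-41.7 -28.4 -26.3]
 [-35.2 -26.  -25.9]
 [ 40.1   0.  -24.9]
 [ 83.   26.  -23.9]
 [ 86.2  28.3 -23.4]] [ 21.4   0.  131.8  58.   -0. ]
[ 6.91669823e-04 -3.29842414e-03 -2.48840838e+01]
(array([-0.011, -0.031,  0.756]), array([ 0.   , -0.004, -0.001])) (array([-0.014, -0.032,  1.356]), array([ 0.   , -0.004, -0.001]))
```

View pics/w4.png

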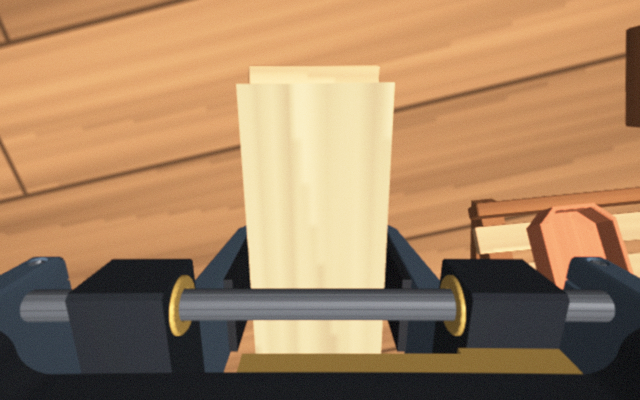

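The picture shows the separator held straight between the fingers, far end at row 75 and centred.

Call:
{"name": "arm_command", "arguments": {"delta_pos": [[-0.01,-0.03,0.3],[-0.01,-0.03,0.6],[-0.01,-0.03,0.85],[-0.01,-0.03,0.85],[-0.01,-0.03,0.85]], "rot": [[0,-0.004,0],[0,-0.004,0],[0,-0.004,0],[0,-0.004,0],[0,-0.004,0]], "gripper": [0.5,0.5,0.5,0.5,0.5]}}

```text
time: 10.17
position: [457.4, -293.6, 70.7]
tool_rot: [-0.347, -3.121, -0.001]
contact_force: [0.7, -0.3, 0.3]
gripper_width: 64.0
finger_force: 15.0
```

```bash
python3 - <<'E'
from h import *
s=bot.read_state();print(s["position"],solve((457.5,-293.9,18.5),down(167.2)))
E
```

```text
[ 457.38433812 -293.63497819   70.68396535] (array([-0.002, -0.003,  0.522]), array([ 0.   , -0.001,  0.001]))
```

Call:
{"name": "arm_command", "arguments": {"delta_pos": [[0,0,0.15],[0,0,0.3],[0,0,0.42],[0,0,0.47],[0,0,0.5],[0,0,0.52],[0,0,0.52]], "rot": [[0,0,0],[0,0,0],[0,0,0],[0,0,0],[0,0,0],[0,0,0],[0,0,0]], "gripper": [0.5,0.5,0.5,0.5,0.5,0.5,0.5]}}

```text
time: 10.75
position: [458.4, -295.5, 19.5]
tool_rot: [0.345, 3.121, -0.001]
contact_force: [0.7, 0.3, -0.7]
gripper_width: 63.8
finger_force: 15.0
```

Call:
{"name": "arm_command", "arguments": {"delta_pos": [[0,0,0.006],[0,0,0.012],[0,0,0.012]], "rot": [[0,0,0],[0,0,0],[0,0,0]], "gripper": [0.5,0.5,0.5]}}

```text
time: 11.0
position: [458.5, -295.7, 18.7]
tool_rot: [0.344, 3.12, -0.002]
contact_force: [-0.8, 1.1, 5.3]
gripper_width: 63.6
finger_force: 15.0
```

Call:
{"name": "arm_command", "arguments": {"delta_pos": [[0,0,0],[0,0,0],[0,0,0],[0,0,0],[0,0,0]], "rot": [[0,0,0],[0,0,0],[0,0,0],[0,0,0],[0,0,0]], "gripper": [0.75,0.85,1,1,1]}}

```text
time: 11.42
position: [458.1, -295.4, 18.0]
tool_rot: [0.345, 3.121, -0.001]
contact_force: [0.5, 0.5, 0.4]
gripper_width: 90.2
finger_force: 0.0
```

Call:
{"name": "arm_command", "arguments": {"delta_pos": [[0,0,-0.3],[0,0,-0.7],[0,0,-1],[0,0,-1],[0,0,-1]], "rot": [[0,0,0],[0,0,0],[0,0,0],[0,0,0],[0,0,0]], "gripper": [1,1,1,1,1]}}

```text
time: 11.83
position: [458.8, -295.9, 119.6]
tool_rot: [0.344, 3.118, -0.004]
contact_force: [-0.1, 0.3, -0.6]
gripper_width: 91.5
finger_force: 0.0
```

Call:
{"name": "arm_command", "arguments": {"delta_pos": [[-0.3,0,-0.6],[-0.6,0,-1],[-0.6,0,-1],[-0.6,0,-1],[-0.6,0,-1],[-0.6,0,-1]], "rot": [[0,0,0],[0,0,0],[0,0,0],[0,0,0],[0,0,0],[0,0,0]], "gripper": [1,1,1,1,1,1]}}

```text
time: 12.33
position: [515.3, -307.7, 216.0]
tool_rot: [-0.345, -3.122, -0.001]
contact_force: [0.2, -0.8, -1.0]
gripper_width: 90.9
finger_force: 0.0
```

```bash
python3 - <<'E'
from h import *
s=bot.read_state();print(s["position"],s["qpos"])
im,d,P=cloud("wrist"); np.savez("w5",im=im,d=d,P=P)
near=(np.abs(P[...,0]-457)<115)&(np.abs(P[...,1]+294)<70)
m=near&(P[...,2]>8)&(P[...,2]<80); print("cradle",rect(P[m][:,:2]))
m=near&(P[...,2]>40)&(P[...,2]<47); m=cv2.morphologyEx(m.astype(np.uint8),cv2.MORPH_OPEN,np.ones((7,7)))>0
q=P[m]; print("sep",rect(q[:,:2]),np.median(q[:,2]),np.linalg.svd(q-q.mean(0),full_matrices=False)[2][2])
E
```

```text
[ 515.26355673 -307.65184426  216.01538759] [-5.77121448e-01  2.22149670e-01  1.93906467e+00  5.10532914e-05
  9.81509715e-01 -1.92810147e+00]
cradle [ 459.2 -293.9  207.2   97.1  -12.8]
sep [ 458.5 -296.3  174.6   65.5  -11.8] 43.710239081689224 [ 9.22590716e-04 -9.23690443e-04 -9.99999148e-01]
```

Separator is seated: about 2.5 mm off centre, level, underside ≈ 37.7. Now I head for the rack.

Call:
{"name": "arm_command", "arguments": {"delta_pos": [[0.02,0.9,-0.1],[0.02,0.9,-0.1],[0.02,0.9,-0.1],[0.02,0.9,-0.1]], "rot": [[0,0,0],[0,0,0],[0,0,0],[0,0,0]], "gripper": [1,1,1,1]}}

```text
time: 12.72
position: [533.2, -217.8, 226.6]
tool_rot: [-0.341, -3.122, -0.0]
contact_force: [-0.4, -0.9, 0.1]
gripper_width: 91.1
finger_force: 0.0
```

Call:
{"name": "arm_command", "arguments": {"delta_pos": [[0.02,0.9,-0.1],[0.02,0.9,-0.1],[0.02,0.9,-0.1],[0.02,0.9,-0.1]], "rot": [[0,0,0],[0,0,0],[0,0,0],[0,0,0]], "gripper": [1,1,1,1]}}

```text
time: 13.05
position: [551.4, -130.6, 237.1]
tool_rot: [0.342, 3.123, -0.001]
contact_force: [-0.9, -0.6, 0.2]
gripper_width: 91.3
finger_force: 0.0
```

```bash
cat >> h.py <<'E'
def slope(a,tilt=30,flip=True):
    "tool frame for a tray whose x axis rises at tilt with yaw a; flip: tool x downslope"
    a,t=np.radians(a),np.radians(tilt)
    U=np.array([np.cos(a)*np.cos(t),np.sin(a)*np.cos(t),np.sin(t)]); N=np.array([-np.cos(a)*np.sin(t),-np.sin(a)*np.sin(t),np.cos(t)])
    x=-U if flip else U
    return np.c_[x,np.cross(-N,x),-N],U,N
E
python3 - <<'E'
from h import *
s=bot.read_state();print(s["position"],s["qpos"])
print(solve((559,-88,231),slope(-7.2)[0]))
E
```

```text
[ 551.38989368 -130.62132614  237.09931104] [-2.73521673e-01  1.41394651e-01  1.99284155e+00 -5.37020187e-04
  1.00692470e+00 -1.62611470e+00]
(array([0.018, 0.433, 0.061]), array([-0.016, -0.333, -0.057]))
```

Call:
{"name": "arm_command", "arguments": {"delta_pos": [[0.02,0.43,0.06],[0.02,0.43,0.06],[0.02,0.43,0.06],[0.02,0.43,0.06],[0.02,0.43,0.06],[0.02,0.43,0.06],[0.02,0.43,0.06]], "rot": [[-0.016,-0.333,-0.057],[-0.016,-0.333,-0.057],[-0.016,-0.333,-0.057],[-0.016,-0.333,-0.057],[-0.016,-0.333,-0.057],[-0.016,-0.333,-0.057],[-0.016,-0.333,-0.057]], "gripper": [1,1,1,1,1,1,1]}}

```text
time: 13.63
position: [558.6, -90.6, 231.4]
tool_rot: [0.17, 2.614, -0.045]
contact_force: [0.1, -0.9, 0.2]
gripper_width: 91.4
finger_force: 0.0
```

```bash
python3 - <<'E'
from h import *
s=bot.read_state();print(s["position"],s["tool_rot"],s["qpos"],solve((559,-88,231),slope(-7.2)[0]))
im,d,P=cloud("wrist"); np.savez("w6",im=im,d=d,P=P); cv2.imwrite("pics/w6.png",im[:,:,::-1])
for q in ["tray_disc","tray_cross"]: print(bot.find_in(q,"wrist")[:2])
E
```

```text
[558.62452468 -90.64395211 231.41531541] [ 0.16959556  2.61393138 -0.04549461] [-0.22451756 -0.0351103   2.26885395  0.12473632  0.38962712 -1.76860375] (array([0.002, 0.027, 0.004]), array([-0.001, -0.   , -0.002]))
[{'box': [281.8, 31.5, 74.8, 197.5], 'p': 0.96}]
[{'box': [408.9, 29.5, 94.8, 198.9], 'p': 0.8}, {'box': [318.6, 221.9, 184.1, 31.0], 'p': 0.44}]
```

View pics/w6.png

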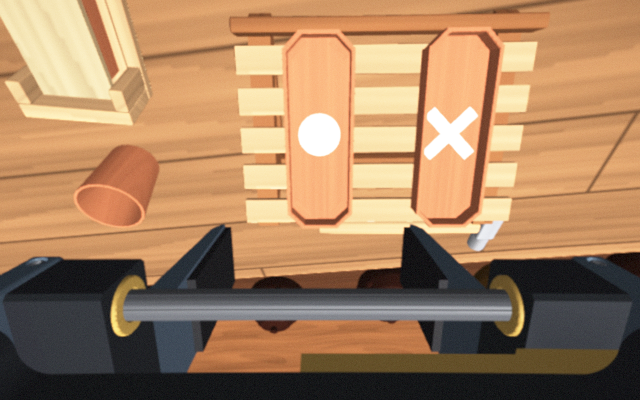

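Tilted view: disc tray at cols 284–355, rows 30–228 and cross tray at cols 413–502, both against the ledge at the top. All clear around them.

```bash
cat > fit.py <<'E'
from h import *
import sys
def fit(P,c0,yaw=-7.2):
    # slats plane -> frame; rim points -> rectangle
    M,U,N=slope(yaw); V=np.cross(N,U); F=np.c_[U,V,N]
    q=(P.reshape(-1,3)-c0)@F; q=q[np.isfinite(q[:,0])]
    k=(np.abs(q[:,0])<60)&(np.abs(q[:,1])<18); fl=q[k]; f=np.median(fl[:,2])
    A=np.c_[fl[:,:2],np.ones(len(fl))]; g=np.linalg.lstsq(A,fl[:,2],rcond=None)[0]
    rim=q[(np.abs(q[:,2]-f-19)<3.5)&(np.abs(q[:,1])<42)&(np.abs(q[:,0])<105)]
    w=rect(rim[:,:2]); c=np.array([w[0],w[1],f-3])@F.T+c0
    return c,w,f,g,len(rim)
if __name__=="__main__":
    P=np.load(sys.argv[1])["P"]
    for nm,c0 in dict(disc=(589.9,-92.2,76),cross=(600.2,27.9,75)).items():
        c,w,f,g,n=fit(P,np.array(c0)); print(nm,"underside centre",np.round(c,1),"rim rect",w,"floor",round(f,1),"grad",np.round(g[:2],3),n)
E
python3 fit.py w6.npz; python3 - <<'E'
from h import *
P=np.load("w6.npz")["P"]; M,U,N=slope(-7.2);V=np.cross(N,U)
q=(P.reshape(-1,3)-[595,-35,75])@np.c_[U,V,N]; k=(np.abs(q[:,0])<80)&(np.abs(q[:,1])<25)
print("slats",np.percentile(q[k,2],[50,70,90]))
for nm,c0 in dict(disc=(589.9,-92.2,76),cross=(600.2,27.9,75)).items(): print(nm,"c0 rel",(np.array(c0)-[595,-35,75])@N)
E
```

```text
disc underside centre [491.  -79.7 299.8] rim rect [25.6  0.  84.   3.5 89.9] floor 246.7 grad [2.809 0.347] 10808
cross underside centre [607.5  25.4  73.4] rim rect [  5.7  -1.6 170.6  61.4   0.5] floor -2.2 grad [-0.005  0.239] 2432
slats [245.28323299 252.66660749 263.53037197]
disc c0 rel -0.18861258780273304
cross c0 rel 1.3622319721797032
```

```bash
sed -i 's/q=q\[np.isfinite(q\[:,0\])\]/q=q[np.abs(q[:,2])<60]/' fit.py; python3 fit.py w6.npz; python3 - <<'E'
from h import *
from fit import fit
P=np.load("w6.npz")["P"]; M,U,N=slope(-7.2);V=np.cross(N,U)
q=(P.reshape(-1,3)-[595,-35,75])@np.c_[U,V,N]; k=(np.abs(q[:,0])<80)&(np.abs(q[:,1])<25)&(np.abs(q[:,2])<60)
print("slats",np.percentile(q[k,2],[50,70,90]))
c,w,f,g,n=fit(P,np.array((589.9,-92.2,76)))
a=-7.2+w[4]; M,U,N=slope(a)
print("pre",solve(c+60*N,M),"grasp",solve(c+2*N,M),"slat h rel",(c-[595,-35,75])@N)
E
```

```text
disc underside centre [593.1 -93.9  73.5] rim rect [  1.7  -1.3 170.6  61.2   0.2] floor -0.8 grad [0.002 0.   ] 2032
cross underside centre [607.4  25.4  73.4] rim rect [  5.7  -1.6 170.6  61.4   0.5] floor -2.1 grad [0.004 0.006] 2429
slats [-4.184075   -3.74664734 -3.14697006]
pre (array([0.504, 0.003, 0.94 ]), array([-0.002,  0.   , -0.004])) grasp (array([0.504, 0.005, 1.52 ]), array([-0.002,  0.   , -0.004])) slat h rel -3.8999132562240915
```

Call:
{"name": "arm_command", "arguments": {"delta_pos": [[0.25,0,0.3],[0.5,0,0.6],[0.5,0,0.94],[0.5,0,0.94],[0.5,0,0.94],[0.5,0,0.94]], "rot": [[0,0,0],[0,0,0],[0,0,0],[0,0,0],[0,0,0],[0,0,0]], "gripper": [1,1,1,1,1,1]}}

```text
time: 14.28
position: [565.3, -95.8, 160.8]
tool_rot: [0.165, 2.667, -0.017]
contact_force: [-0.3, -0.9, -0.0]
gripper_width: 91.4
finger_force: 0.0
```

```bash
python3 - <<'E'
from h import *
M,U,N=slope(-7); c=np.array([593.1,-93.9,73.5])
s=bot.read_state();print(s["position"],s["qpos"],solve(c+1.5*N,M))
E
```

```text
[565.3324187  -95.79924968 160.78456263] [-0.24086112  0.11613439  2.26150203  0.230169    0.30683448 -1.89165492] (array([0.152, 0.038, 0.888]), array([ 0.01 , -0.035, -0.003]))
```

```bash
cat > kin.py <<'E'
import numpy as np
from scipy.optimize import least_squares, fsolve
D=[(.3794,1.7348,1.0285,699.6,213.3),(.1731,2.3239,.6416,426.5,84.4),(.2178,2.0785,.8511,542.2,155.5),(.2221,1.9391,.9815,600.1,216),(.1414,1.9928,1.0069,566.7,237.1),(.1699,2.3226,.6419,428.2,86.2),(-.0351,2.2689,.3896,565.9,231.4),(.1161,2.2615,.3068,573.4,160.8)]
def fk(p,q2,q3,q5):
    A,H,L1,L2,b,Lt=p;s=q2+q3;t=s+q5
    return A+L1*np.sin(q2)+L2*np.sin(s)+b*np.cos(s)+Lt*np.sin(t),H+L1*np.cos(q2)+L2*np.cos(s)-b*np.sin(s)+Lt*np.cos(t)
r=least_squares(lambda p:np.ravel([np.subtract(fk(p,*d[:3]),d[3:]) for d in D]),[100,400,500,500,0,300])
p=r.x;print(np.round(p,1),np.round(r.fun,1))
def q5(rr,z,tilt):
    f=lambda q:np.subtract(fk(p,q[0],q[1],np.pi-np.radians(tilt)-q[0]-q[1]),(rr,z))
    q=fsolve(f,[.1,2.2]);return np.round([*q,np.pi-np.radians(tilt)-q.sum()],2)
if __name__=="__main__":
    for t in (30,25,20,15,10):
        print(t,"disc grasp",q5(600,75,t),"pre",q5(580,120,t),"cross",q5(607,75,t))
E
python3 kin.py
```

```text
[  0.7 317.3 553.8 601.6  39.8 273.5] [ 0.2 -0.1  0.   0.2  0.2  0.1 -0.1  0.1 -0.5  0.1  0.   0.2  0.5  0.2
 -0.4 -0.7]
30 disc grasp [0.32 2.26 0.04] pre [0.2  2.29 0.13] cross [0.33 2.24 0.04]
25 disc grasp [0.33 2.22 0.16] pre [0.21 2.25 0.25] cross [0.33 2.2  0.17]
20 disc grasp [0.33 2.17 0.28] pre [0.22 2.21 0.37] cross [0.34 2.16 0.29]
15 disc grasp [0.35 2.13 0.4 ] pre [0.24 2.16 0.48] cross [0.36 2.12 0.41]
10 disc grasp [0.37 2.08 0.51] pre [0.26 2.11 0.59] cross [0.38 2.07 0.52]
```

Joint 5 limits the forward tilt to about 18°. The pads are flat, so I'll grip with the tool at 16° and make up the other 14° when placing.

```bash
python3 - <<'E'
from h import *
M,U,N=slope(-7,16); N=slope(-7)[2]; c=np.array([593.1,-93.9,73.5])
print(solve(c+50*N,M),solve(c+5*N,M))
E
```

```text
(array([0.178, 0.046, 0.404]), array([ 0.01 ,  0.121, -0.002])) (array([0.154, 0.039, 0.853]), array([ 0.01 ,  0.121, -0.002]))
```

Call:
{"name": "arm_command", "arguments": {"delta_pos": [[0.18,0.046,0.2],[0.18,0.046,0.4],[0.18,0.046,0.4],[0.18,0.046,0.4],[0.18,0.046,0.4]], "rot": [[0.01,0.121,0],[0.01,0.121,0],[0.01,0.121,0],[0.01,0.121,0],[0.01,0.121,0]], "gripper": [1,1,1,1,1]}}

```text
time: 14.7
position: [567.3, -90.5, 117.7]
tool_rot: [0.179, 2.855, -0.023]
contact_force: [0.3, 1.2, -0.7]
gripper_width: 91.0
finger_force: 0.0
```

```bash
python3 - <<'E'
from h import *
M,U,N=slope(-7,16); N=slope(-7)[2]; c=np.array([593.1,-93.9,73.5])
s=bot.read_state();print(s["position"],s["qpos"],solve(c+5*N,M))
E
```

```text
[567.32151457 -90.49990316 117.65154   ] [-0.21059421  0.23459795  2.17784509  0.05814277  0.44998581 -1.70499424] (array([-0.115, -0.002,  0.448]), array([ 0.001,  0.001, -0.002]))
```

Call:
{"name": "arm_command", "arguments": {"delta_pos": [[-0.04,0,0.12],[-0.08,0,0.25],[-0.115,0,0.37],[-0.115,0,0.42],[-0.115,0,0.448],[-0.115,0,0.448]], "rot": [[0,0,0],[0,0,0],[0,0,0],[0,0,0],[0,0,0],[0,0,0]], "gripper": [1,1,1,1,1,1]}}

```text
time: 15.2
position: [590.2, -93.5, 77.2]
tool_rot: [0.18, 2.857, -0.023]
contact_force: [-0.1, -0.0, 0.2]
gripper_width: 91.6
finger_force: 0.0
```

```bash
python3 - <<'E'
from h import *
M,U,N=slope(-7,16); N=slope(-7)[2]; c=np.array([593.1,-93.9,73.5])
s=bot.read_state();print(s["position"],s["contact_force"],s["qpos"],solve(c+5*N,M))
E
```

```text
[590.1849201  -93.48405957  77.22765992] [-0.09557542 -0.0073622   0.19389824] [-0.2068973   0.34094978  2.13817535  0.06395503  0.38481586 -1.7080161 ] (array([-0.006, -0.001, -0.005]), array([ 0.   ,  0.   , -0.002]))
```

Close, then lift straight up (tool −z leans back 16°, so I add a little tool −x).

Call:
{"name": "arm_command", "arguments": {"delta_pos": [[0,0,0],[0,0,0],[0,0,0],[0,0,0],[0,0,0],[0,0,0]], "rot": [[0,0,0],[0,0,0],[0,0,0],[0,0,0],[0,0,0],[0,0,0]], "gripper": [0.5,0.5,0.5,0.5,0.5,0.5], "force": 35}}

```text
time: 15.7
position: [590.8, -93.5, 77.3]
tool_rot: [0.18, 2.857, -0.023]
contact_force: [-3.7, 0.6, 6.0]
gripper_width: 59.6
finger_force: 35.0
```

Call:
{"name": "arm_command", "arguments": {"delta_pos": [[-0.03,0,-0.1],[-0.07,0,-0.25],[-0.14,0,-0.5],[-0.21,0,-0.75],[-0.27,0,-0.95],[-0.27,0,-0.95]], "rot": [[0,0,0],[0,0,0],[0,0,0],[0,0,0],[0,0,0],[0,0,0]], "gripper": [0.5,0.5,0.5,0.5,0.5,0.5]}}

```text
time: 16.2
position: [592.4, -94.0, 180.5]
tool_rot: [0.179, 2.852, -0.024]
contact_force: [2.3, -1.0, -1.9]
gripper_width: 59.8
finger_force: 35.0
```

```bash
cat > held.py <<'E'
from h import *
import sys
s=bot.read_state();print(s["position"],s["gripper_width"],s["finger_force"])
im,d,P=cloud("wrist"); cv2.imwrite("pics/"+sys.argv[1]+".png",im[:,:,::-1])
rel=float(sys.argv[2]) # tray pitch rel. to tool, deg
F=R.from_rotvec(s["tool_rot"]).as_matrix()@R.from_euler("y",-rel,degrees=True).as_matrix()
F=np.c_[-F[:,0],F[:,1],-F[:,2]]  # tray axes: x = -tool x, z up
q=(P.reshape(-1,3)-s["position"])@F
fl=q[(np.abs(q[:,1])<20)&(q[:,2]>-12)&(q[:,2]<12)&(np.abs(q[:,0])<75)]
A=np.c_[fl[:,:2],np.ones(len(fl))]; g=np.linalg.lstsq(A,fl[:,2],rcond=None)[0]
print("floor n",len(fl),"plane",np.round(g,4),"deg",np.round(np.degrees(g[:2]),2))
rim=q[(np.abs(q[:,2]-g[2]-19-q[:,0]*g[0])<4)&(np.abs(q[:,1])<34)&(np.abs(q[:,0])<105)]
print("rim x",np.percentile(rim[:,0],[0.5,2,98,99.5]).round(1),"y",np.percentile(rim[:,1],[1,99]).round(1),len(rim))
w=im.reshape(-1,3).min(1)>205; p=q[w&(np.abs(q[:,2])<15)&(np.abs(q[:,0])<60)&(np.abs(q[:,1])<27)]; print("paper",len(p),p.mean(0).round(1) if len(p) else 0)
E
python3 held.py h1 14
```

```text
[592.44938858 -94.0260489  180.54228057] 59.801708631294694 34.99727189540863
floor n 14937 plane [ 2.5000e-03  5.0000e-04 -1.4095e+00] deg [0.14 0.03]
rim x [-84.6 -84.1  43.3  45.6] y [-31.2  31. ] 4409
paper 3845 [-0.  -0.4 -0.9]
```

View pics/h1.png

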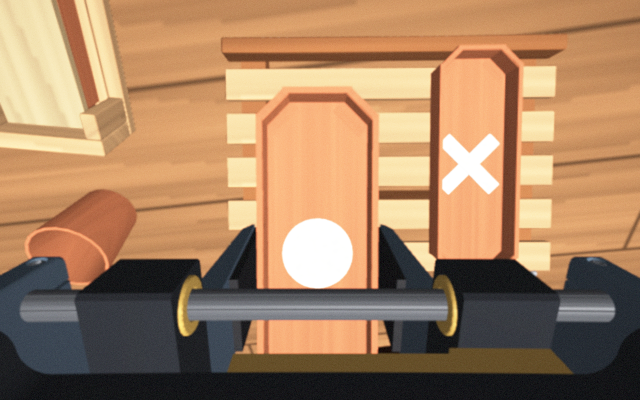

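Disc tray held squarely, with the paper disc at (318,252) and the floor plane as predicted. Underside is 4.4 mm below the TCP.

```bash
python3 - <<'E'
from h import *
print(solve((555,-150,185),slope(-12.8,-14)[0]))
# second leg, in the tool frame of the new attitude
M=slope(-12.8,-14)[0]; print(M.T@(np.array([457.7,-293.9,140])-[555,-150,185])/100)
E
```

```text
(array([ 0.261, -0.603, -0.148]), array([0.002, 0.335, 0.063]))
[ 0.50243313 -1.61880661  0.58904678]
```

Call:
{"name": "arm_command", "arguments": {"delta_pos": [[0.1,-0.2,-0.1],[0.2,-0.4,-0.15],[0.26,-0.6,-0.15],[0.26,-0.6,-0.15],[0.26,-0.6,-0.15],[0.26,-0.6,-0.15]], "rot": [[0,0.07,0.01],[0,0.14,0.025],[0,0.21,0.04],[0,0.28,0.05],[0.002,0.335,0.063],[0.002,0.335,0.063]], "gripper": [0.5,0.5,0.5,0.5,0.5,0.5]}}

```text
time: 16.75
position: [554.6, -150.0, 181.0]
tool_rot: [-0.324, -2.871, -0.041]
contact_force: [0.3, 1.1, -2.7]
gripper_width: 60.1
finger_force: 35.0
```

Call:
{"name": "arm_command", "arguments": {"delta_pos": [[0.08,-0.27,0.05],[0.16,-0.54,0.15],[0.25,-0.8,0.2],[0.25,-0.8,0.2]], "rot": [[0,0,0],[0,0,0],[0,0,0],[0,0,0]], "gripper": [0.5,0.5,0.5,0.5]}}

```text
time: 17.08
position: [504.7, -222.9, 167.6]
tool_rot: [-0.323, -2.876, -0.04]
contact_force: [0.6, -0.3, -3.3]
gripper_width: 59.7
finger_force: 35.0
```

Call:
{"name": "arm_command", "arguments": {"delta_pos": [[0.08,-0.27,0.1],[0.16,-0.54,0.2],[0.25,-0.81,0.3],[0.25,-0.81,0.39],[0.25,-0.81,0.39]], "rot": [[0,0,0],[0,0,0],[0,0,0],[0,0,0],[0,0,0]], "gripper": [0.5,0.5,0.5,0.5,0.5]}}

```text
time: 17.5
position: [455.1, -292.1, 135.9]
tool_rot: [-0.324, -2.876, -0.042]
contact_force: [-0.6, 1.2, -3.5]
gripper_width: 59.6
finger_force: 35.0
```

```bash
python3 held.py h2 14; python3 - <<'E'
from h import *
s=bot.read_state(); print(s["qpos"])
M=slope(-12.8,-14)[0]; print(solve((457.7,-293.9,80),M),solve((457.7,-293.9,48),M))
E
```

```text
[ 455.1054013  -292.08226786  135.85927104] 59.63425395395198 34.99710202217102
floor n 14897 plane [ 2.6000e-03 -2.0000e-04 -1.3656e+00] deg [ 0.15 -0.01]
rim x [-84.9 -84.4  43.1  45.4] y [-31.4  31.2] 4387
paper 3844 [-0.3 -0.4 -0.8]
[-0.57103777  0.3460376   1.96762866 -0.09493362  1.06415466 -1.86241613]
(array([-0.159, -0.018,  0.545]), array([ 0.001, -0.003,  0.   ])) (array([-0.238, -0.018,  0.855]), array([ 0.001, -0.003,  0.   ]))
```

Call:
{"name": "arm_command", "arguments": {"delta_pos": [[-0.05,-0.018,0.2],[-0.11,-0.018,0.4],[-0.159,-0.018,0.545],[-0.159,-0.018,0.545],[-0.159,-0.018,0.545]], "rot": [[0,-0.003,0],[0,-0.003,0],[0,-0.003,0],[0,-0.003,0],[0,-0.003,0]], "gripper": [0.5,0.5,0.5,0.5,0.5]}}

```text
time: 17.97
position: [459.0, -293.9, 81.2]
tool_rot: [-0.321, -2.882, -0.04]
contact_force: [-0.3, 0.6, -2.9]
gripper_width: 59.8
finger_force: 35.0
```

```bash
python3 - <<'E'
from h import *
s=bot.read_state(); print(s["position"])
M=slope(-12.8,-14)[0]; print(solve((457.7,-293.9,50),M),solve((457.7,-293.9,48),M))
E
```

```text
[ 458.96194579 -293.86476838   81.19190959]
(array([-0.063, -0.003,  0.306]), array([0.   , 0.001, 0.001])) (array([-0.068, -0.003,  0.325]), array([0.   , 0.001, 0.001]))
```

Call:
{"name": "arm_command", "arguments": {"delta_pos": [[-0.02,-0.003,0.1],[-0.04,-0.003,0.2],[-0.055,-0.003,0.26],[-0.06,-0.003,0.29],[-0.065,-0.003,0.31],[-0.065,-0.003,0.31]], "rot": [[0,0,0],[0,0,0],[0,0,0],[0,0,0],[0,0,0],[0,0,0]], "gripper": [0.5,0.5,0.5,0.5,0.5,0.5]}}

```text
time: 18.47
position: [457.4, -294.8, 49.3]
tool_rot: [-0.323, -2.881, -0.04]
contact_force: [-0.6, -1.0, -3.4]
gripper_width: 60.1
finger_force: 35.0
```

Call:
{"name": "arm_command", "arguments": {"delta_pos": [[-0.002,0,0.008],[-0.004,0,0.016],[-0.004,0,0.016]], "rot": [[0,0,0],[0,0,0],[0,0,0]], "gripper": [0.5,0.5,0.5]}}

```text
time: 18.72
position: [457.8, -295.1, 48.3]
tool_rot: [-0.323, -2.882, -0.039]
contact_force: [-0.4, 0.6, -0.7]
gripper_width: 60.2
finger_force: 35.0
```

Call:
{"name": "arm_command", "arguments": {"delta_pos": [[-0.002,0,0.008],[-0.002,0,0.008]], "rot": [[0,0,0],[0,0,0]], "gripper": [0.5,0.5]}}

```text
time: 18.88
position: [457.8, -295.1, 48.2]
tool_rot: [-0.323, -2.882, -0.039]
contact_force: [-3.6, 3.7, 14.5]
gripper_width: 59.8
finger_force: 35.0
```

Call:
{"name": "arm_command", "arguments": {"delta_pos": [[-0.002,0,0.008],[-0.002,0,0.008],[-0.002,0,0.008],[-0.002,0,0.008],[-0.002,0,0.008]], "rot": [[0,0,0],[0,0,0],[0,0,0],[0,0,0],[0,0,0]], "gripper": [0.75,0.9,1,1,1]}}

```text
time: 19.3
position: [457.5, -294.9, 46.3]
tool_rot: [-0.323, -2.882, -0.039]
contact_force: [0.1, 0.4, 0.1]
gripper_width: 89.7
finger_force: 0.0
```

Call:
{"name": "arm_command", "arguments": {"delta_pos": [[0.06,0,-0.24],[0.15,0,-0.6],[0.24,0,-0.95],[0.24,0,-0.95],[0.24,0,-0.95]], "rot": [[0,0,0],[0,0,0],[0,0,0],[0,0,0],[0,0,0]], "gripper": [1,1,1,1,1]}}

```text
time: 19.72
position: [458.1, -295.4, 146.2]
tool_rot: [-0.323, -2.885, -0.037]
contact_force: [0.0, 0.7, -0.7]
gripper_width: 91.4
finger_force: 0.0
```

```bash
python3 - <<'E'
from h import *
print(solve((515,-307,225),down(172)))
E
```

```text
(array([-0.377,  0.012, -0.903]), array([ 0.006, -0.152, -0.053]))
```

Call:
{"name": "arm_command", "arguments": {"delta_pos": [[-0.1,0,-0.3],[-0.25,0,-0.6],[-0.38,0.01,-0.9],[-0.38,0.01,-0.9],[-0.38,0.01,-0.9]], "rot": [[0,-0.05,-0.02],[0,-0.1,-0.035],[0.006,-0.152,-0.053],[0.006,-0.152,-0.053],[0.006,-0.152,-0.053]], "gripper": [1,1,1,1,1]}}

```text
time: 20.13
position: [514.5, -306.8, 222.7]
tool_rot: [-0.219, -3.131, -0.001]
contact_force: [-0.4, 0.5, -0.9]
gripper_width: 90.8
finger_force: 0.0
```

```bash
python3 - <<'E'
from h import *
s=bot.read_state();print(s["position"],s["tool_rot"])
im,d,P=cloud("wrist")
near=(np.abs(P[...,0]-457)<115)&(np.abs(P[...,1]+294)<70)
m=near&(P[...,2]>8)&(P[...,2]<80); print("cradle",rect(P[m][:,:2]))
# pass frame
a=np.radians(-12.8);e=np.array([np.cos(a),np.sin(a)]);n=np.array([-e[1],e[0]])
q=P[near]; q=np.c_[(q[:,:2]-[457.7,-293.8])@e,(q[:,:2]-[457.7,-293.8])@n,q[:,2]]
fl=q[(np.abs(q[:,0])<65)&(np.abs(q[:,1])<20)&(q[:,2]<100)]; A=np.c_[fl[:,:2],np.ones(len(fl))]; print("floor plane",np.linalg.lstsq(A,fl[:,2],rcond=None)[0].round(4))
rim=q[(q[:,2]>62)&(q[:,2]<69)&(np.abs(q[:,0])<90)&(np.abs(q[:,1])<40)]; print("tray rim",rect(rim[:,:2]),np.median(rim[:,2]))
sp=q[(q[:,2]>40)&(q[:,2]<45)&(np.abs(q[:,0])<60)]; print("sep edges y",np.percentile(sp[:,1],[1,99]),len(sp))
M,U,N=slope(-7,16);print("to rack",solve((565,20,235),M))
E
```

```text
[ 514.46023039 -306.80005045  222.70896375] [-2.18888893e-01 -3.13059959e+00 -1.04946585e-03]
cradle [ 457.2 -293.6  211.2   97.1  -12.7]
floor plane [ 2.50000e-03 -2.90000e-03  4.68826e+01]
tray rim [  0.7  -0.2 171.   78.7   0.3] 65.56482228174553
sep edges y [-35.06731826  20.40701315] 159
to rack (array([-0.053,  3.304, -0.131]), array([-0.001, -0.182, -0.011]))
```

Disc tray seated: underside ≈ 43.9, centred and level. On to the cross tray.

Call:
{"name": "arm_command", "arguments": {"delta_pos": [[-0.025,0.86,-0.03],[-0.025,0.86,-0.03],[-0.025,0.86,-0.03]], "rot": [[0,0,0],[0,0,0],[0,0,0]], "gripper": [1,1,1]}}

```text
time: 20.43
position: [527.8, -217.3, 223.3]
tool_rot: [-0.217, -3.126, -0.005]
contact_force: [-0.5, 0.2, -0.4]
gripper_width: 91.2
finger_force: 0.0
```

Call:
{"name": "arm_command", "arguments": {"delta_pos": [[-0.025,0.86,-0.03],[-0.025,0.86,-0.03],[-0.025,0.86,-0.03]], "rot": [[0,0,0],[0,0,0],[0,0,0]], "gripper": [1,1,1]}}

```text
time: 20.68
position: [542.6, -132.6, 226.8]
tool_rot: [-0.215, -3.126, -0.004]
contact_force: [-0.1, -0.8, 0.5]
gripper_width: 91.0
finger_force: 0.0
```

Call:
{"name": "arm_command", "arguments": {"delta_pos": [[-0.025,0.86,-0.03],[-0.025,0.86,-0.03],[-0.025,0.86,-0.03]], "rot": [[0,0,0],[0,0,0],[0,0,0]], "gripper": [1,1,1]}}

```text
time: 20.93
position: [557.2, -48.0, 230.1]
tool_rot: [-0.215, -3.127, -0.003]
contact_force: [0.5, 0.3, -0.3]
gripper_width: 90.9
finger_force: 0.0
```

Call:
{"name": "arm_command", "arguments": {"delta_pos": [[-0.025,0.86,-0.03],[-0.025,0.86,-0.03],[-0.025,0.86,-0.03],[-0.025,0.86,-0.03],[-0.025,0.86,-0.03]], "rot": [[0,-0.06,0],[0,-0.12,0],[0,-0.18,-0.01],[0,-0.18,-0.01],[0,-0.18,-0.01]], "gripper": [1,1,1,1,1]}}

```text
time: 21.35
position: [570.6, 32.4, 233.3]
tool_rot: [0.176, 2.863, -0.028]
contact_force: [0.6, -0.6, -0.6]
gripper_width: 91.4
finger_force: 0.0
```

```bash
python3 - <<'E'
from h import *
from fit import fit
s=bot.read_state();print(s["position"],s["tool_rot"],s["qpos"])
im,d,P=cloud("wrist"); np.savez("w7",P=P)
c,w,f,g,n=fit(P,np.array([607.4,25.4,75.])); print(c,w,f,g,n)
a=-7.2+w[4]; M,_,_=slope(a,16); N=slope(a)[2]; print(solve(c+60*N,M),M.T@(-55*N)/100)
E
```

```text
[570.64991774  32.44910685 233.31248239] [ 0.17620585  2.8628529  -0.02751628] [ 0.03736483  0.0465392   2.12654999 -0.07050475  0.69956169 -1.3626745 ]
[607.54455584  24.67617477  73.59446571] [ -0.5  -0.7 169.3  60.6   0.2] 1.6657039326609901 [2.68876595e-04 3.44182198e-03 1.68808500e+00] 1762
(array([ 0.23 , -0.025,  1.061]), array([-0.002, -0.003, -0.001])) [-1.33057043e-01  5.47990397e-18  5.33662649e-01]
```

Call:
{"name": "arm_command", "arguments": {"delta_pos": [[0.1,-0.02,0.4],[0.2,-0.02,0.75],[0.23,-0.02,0.98],[0.23,-0.02,0.98],[0.23,-0.02,0.98]], "rot": [[0,0,0],[0,0,0],[0,0,0],[0,0,0],[0,0,0]], "gripper": [1,1,1,1,1]}}

```text
time: 21.82
position: [576.6, 28.6, 133.3]
tool_rot: [0.18, 2.862, -0.028]
contact_force: [0.5, 0.8, 0.4]
gripper_width: 91.2
finger_force: 0.0
```

```bash
python3 - <<'E'
from h import *
M,U,N=slope(-6.9,16); N=slope(-6.9)[2]; c=np.array([607.5,25,73.5])
s=bot.read_state();print(s["position"],s["qpos"],solve(c+5*N,M))
E
```

```text
[576.6457309   28.58022167 133.27275899] [ 0.02960459  0.2140815   2.162637   -0.09248287  0.49548834 -1.34018302] (array([-0.125,  0.004,  0.611]), array([-0.002, -0.003, -0.003]))
```

Call:
{"name": "arm_command", "arguments": {"delta_pos": [[-0.04,0,0.2],[-0.08,0,0.4],[-0.11,0,0.52],[-0.125,0.004,0.58],[-0.125,0.004,0.607],[-0.125,0.004,0.607]], "rot": [[0,0,0],[0,0,0],[0,0,0],[-0.002,-0.003,-0.003],[-0.002,-0.003,-0.003],[-0.002,-0.003,-0.003]], "gripper": [1,1,1,1,1,1]}}

```text
time: 22.32
position: [605.8, 26.3, 80.2]
tool_rot: [0.17, 2.853, -0.024]
contact_force: [0.2, 0.5, 0.2]
gripper_width: 91.3
finger_force: 0.0
```

```bash
python3 - <<'E'
from h import *
M,U,N=slope(-6.9,16); N=slope(-6.9)[2]; c=np.array([607.5,25,73.5])
s=bot.read_state();print(s["position"],s["contact_force"],s["qpos"],solve(c+5*N,M))
E
```

```text
[605.7859702   26.25110785  80.15774162] [0.18597931 0.48657079 0.17362445] [ 0.02216635  0.34713836  2.12105533 -0.10181099  0.39385042 -1.34093924] (array([ 0.013, -0.01 ,  0.021]), array([0.001, 0.003, 0.001]))
```

Call:
{"name": "arm_command", "arguments": {"delta_pos": [[0.013,-0.01,0.02],[0.013,-0.01,0.02],[0.013,-0.01,0.02],[0.013,-0.01,0.02],[0.013,-0.01,0.02],[0.013,-0.01,0.02],[0.013,-0.01,0.02],[0.013,-0.01,0.02]], "rot": [[0,0,0],[0,0,0],[0,0,0],[0,0,0],[0,0,0],[0,0,0],[0,0,0],[0,0,0]], "gripper": [1,0.8,0.5,0.5,0.5,0.5,0.5,0.5], "force": 35}}

```text
time: 22.98
position: [604.5, 25.7, 77.2]
tool_rot: [0.17, 2.853, -0.023]
contact_force: [-3.4, 0.9, 6.1]
gripper_width: 60.0
finger_force: 35.0
```

Call:
{"name": "arm_command", "arguments": {"delta_pos": [[-0.03,0,-0.1],[-0.07,0,-0.25],[-0.14,0,-0.5],[-0.21,0,-0.75],[-0.27,0,-0.95],[-0.27,0,-0.95]], "rot": [[0,0,0],[0,0,0],[0,0,0],[0,0,0],[0,0,0],[0,0,0]], "gripper": [0.5,0.5,0.5,0.5,0.5,0.5]}}

```text
time: 23.48
position: [605.9, 25.8, 180.6]
tool_rot: [0.169, 2.848, -0.023]
contact_force: [1.3, 0.7, -0.4]
gripper_width: 59.9
finger_force: 35.0
```

```bash
python3 held.py h3 14; python3 - <<'E'
from h import *
M=slope(5.5,-14)[0]
print(solve((560,80,190),M),M.T@(np.array([412,331,150])-[560,80,190])/100)
E
```

```text
[605.8795738   25.76864814 180.64291801] 59.8630029413882 34.997121691703796
floor n 14948 plane [-2.2000e-03 -1.4000e-03 -1.6881e+00] deg [-0.12 -0.08]
rim x [-84.1 -83.6  43.7  45.9] y [-31.1  31.4] 4395
paper 3723 [-0.7 -0.4 -1.1]
(array([ 0.456,  0.486, -0.256]), array([-0.002,  0.337, -0.138])) [1.09923089 2.64029617 0.68631449]
```

Call:
{"name": "arm_command", "arguments": {"delta_pos": [[0.1,0.1,-0.1],[0.25,0.25,-0.2],[0.4,0.4,-0.25],[0.456,0.486,-0.256],[0.456,0.486,-0.256],[0.456,0.486,-0.256]], "rot": [[0,0.06,-0.025],[0,0.13,-0.05],[0,0.2,-0.08],[0,0.27,-0.11],[-0.002,0.337,-0.138],[-0.002,0.337,-0.138]], "gripper": [0.5,0.5,0.5,0.5,0.5,0.5]}}

```text
time: 24.03
position: [559.6, 80.4, 186.1]
tool_rot: [0.142, -2.884, 0.017]
contact_force: [0.6, -0.1, -2.8]
gripper_width: 60.0
finger_force: 35.0
```

Call:
{"name": "arm_command", "arguments": {"delta_pos": [[0.18,0.2,0.04],[0.36,0.4,0.08],[0.53,0.6,0.13],[0.53,0.6,0.13]], "rot": [[0,0,0],[0,0,0],[0,0,0],[0,0,0]], "gripper": [0.5,0.5,0.5,0.5]}}

```text
time: 24.37
position: [495.2, 135.9, 186.5]
tool_rot: [0.138, -2.89, 0.018]
contact_force: [-0.3, -0.1, -2.2]
gripper_width: 59.6
finger_force: 35.0
```

Call:
{"name": "arm_command", "arguments": {"delta_pos": [[0.18,0.2,0.04],[0.36,0.4,0.08],[0.53,0.6,0.13],[0.53,0.6,0.13],[0.53,0.6,0.13]], "rot": [[0,0,0],[0,0,0],[0,0,0],[0,0,0],[0,0,0]], "gripper": [0.5,0.5,0.5,0.5,0.5]}}

```text
time: 24.78
position: [437.9, 189.1, 187.7]
tool_rot: [0.139, -2.892, 0.018]
contact_force: [0.4, -0.6, -1.2]
gripper_width: 59.8
finger_force: 35.0
```

```bash
python3 - <<'E'
from h import *
s=bot.read_state();print(s["position"],s["tool_rot"],s["qpos"],s["gripper_width"])
im,d,P=cloud("wrist"); np.savez("w8",im=im,P=P); cv2.imwrite("pics/w8.png",im[:,:,::-1])
m=(np.abs(P[...,0]-412)<130)&(np.abs(P[...,1]-331)<70)
for lo,hi in [(7,45),(22,45)]:
    k=m&(P[...,2]>lo)&(P[...,2]<hi); print(k.sum(),rect(P[k][:,:2]),np.percentile(P[k][:,2],[5,50,95]).round(1))
E
```

```text
[437.91727699 189.05302688 187.67604217] [ 0.13907574 -2.89164969  0.01813774] [ 0.32737699  0.17536301  2.07598027  0.06127055  1.13164832 -1.37232048] 59.759058331123455
14468 [394.7 330.3 174.7  96.6   6.1] [11.9 15.5 27.6]
2054 [325.9 323.   96.   36.9 -83.6] [24.1 27.3 28.6]
```

View pics/w8.png

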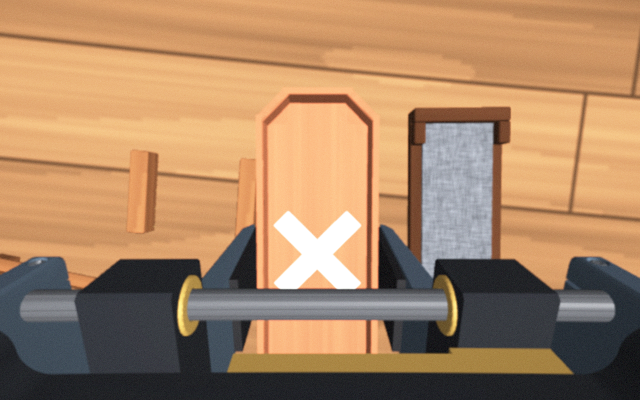

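The cross tray is held square, and the near end of the rework cradle is visible at cols 409–510, row 110. With its 210 mm length, the centre is about (412.1, 332.3) with yaw 6.2°; the top view agrees.

```bash
python3 - <<'E'
from h import *
M=slope(6.2,-14)[0]
print(solve((411.3,332.2,100),M),M.T@(np.array([0,0,-10]))/100, M.T@(np.array([411.3,332.2,100])-[437.9,189,187.7])/100)
E
```

```text
(array([-0.082,  1.455,  0.885]), array([ 0.002, -0.001, -0.008])) [-2.41921896e-02  3.46944695e-19  9.70295726e-02] [-0.10563763  1.45235201  0.87750973]
```

Call:
{"name": "arm_command", "arguments": {"delta_pos": [[-0.01,0.24,0.12],[-0.02,0.5,0.25],[-0.04,0.75,0.4],[-0.04,0.75,0.4]], "rot": [[0,0,-0.008],[0,0,-0.008],[0,0,-0.008],[0,0,-0.008]], "gripper": [0.5,0.5,0.5,0.5]}}

```text
time: 25.17
position: [425.2, 264.6, 146.1]
tool_rot: [0.156, -2.889, 0.016]
contact_force: [-0.9, -1.2, -2.9]
gripper_width: 59.6
finger_force: 35.0
```

Call:
{"name": "arm_command", "arguments": {"delta_pos": [[-0.01,0.24,0.15],[-0.02,0.48,0.3],[-0.04,0.7,0.48],[-0.04,0.7,0.48],[-0.04,0.7,0.48],[-0.04,0.7,0.48]], "rot": [[0,0,0],[0,0,0],[0,0,0],[0,0,0],[0,0,0],[0,0,0]], "gripper": [0.5,0.5,0.5,0.5,0.5,0.5]}}

```text
time: 25.67
position: [411.1, 331.2, 101.4]
tool_rot: [0.156, -2.89, 0.015]
contact_force: [0.3, 0.3, -1.4]
gripper_width: 59.6
finger_force: 35.0
```

```bash
python3 - <<'E'
from h import *
M=slope(6.2,-14)[0]
s=bot.read_state();print(s["position"],s["tool_rot"],s["qpos"])
print(solve((411.3,332.2,40),M),solve((411.3,332.2,21),M))
im,d,P=cloud("wrist")
m=(np.abs(P[...,0]-412)<130)&(np.abs(P[...,1]-331)<70)
k=m&(P[...,2]>7)&(P[...,2]<33); print(k.sum(),rect(P[k][:,:2]),P[k][:,0].min())
E
```

```text
[411.10067441 331.19307305 101.36940224] [ 0.15552268 -2.89013663  0.01547344] [ 0.576314    0.37337089  2.01539657  0.13671778  0.97767719 -1.19129928]
(array([-0.153,  0.008,  0.594]), array([ 0.002, -0.002, -0.   ])) (array([-0.2  ,  0.008,  0.778]), array([ 0.002, -0.002, -0.   ]))
595 [405.  331.4 193.9  96.4   6.1] 303.89928813683434
```

Call:
{"name": "arm_command", "arguments": {"delta_pos": [[-0.04,0.008,0.15],[-0.08,0.008,0.3],[-0.12,0.008,0.45],[-0.153,0.008,0.594],[-0.153,0.008,0.594],[-0.153,0.008,0.594]], "rot": [[0.002,-0.002,0],[0.002,-0.002,0],[0.002,-0.002,0],[0.002,-0.002,0],[0.002,-0.002,0],[0.002,-0.002,0]], "gripper": [0.5,0.5,0.5,0.5,0.5,0.5]}}

```text
time: 26.22
position: [410.9, 332.3, 40.3]
tool_rot: [0.156, -2.893, 0.02]
contact_force: [0.6, -1.1, -1.5]
gripper_width: 59.8
finger_force: 35.0
```

```bash
python3 - <<'E'
from h import *
M=slope(6.2,-14)[0]
s=bot.read_state();print(s["position"],s["tool_rot"],s["contact_force"])
print(solve((411.6,332.2,21),M))
E
```

```text
[410.91754646 332.27915879  40.3249269 ] [ 0.15574109 -2.89274051  0.01981131] [ 0.57804987 -1.09512315 -1.47323747]
(array([-0.053, -0.001,  0.186]), array([-0., -0., -0.]))
```

Call:
{"name": "arm_command", "arguments": {"delta_pos": [[-0.02,0,0.07],[-0.035,0,0.12],[-0.045,0,0.16],[-0.053,0,0.186],[-0.053,0,0.186]], "rot": [[0,0,0],[0,0,0],[0,0,0],[0,0,0],[0,0,0]], "gripper": [0.5,0.5,0.5,0.5,0.5]}}

```text
time: 26.63
position: [411.3, 333.0, 20.6]
tool_rot: [0.157, -2.893, 0.02]
contact_force: [-0.1, -0.8, -2.2]
gripper_width: 59.4
finger_force: 35.0
```

Call:
{"name": "arm_command", "arguments": {"delta_pos": [[-0.002,0,0.006],[-0.003,0,0.012],[-0.003,0,0.012]], "rot": [[0,0,0],[0,0,0],[0,0,0]], "gripper": [0.5,0.5,0.5]}}

```text
time: 26.88
position: [411.3, 333.1, 20.4]
tool_rot: [0.157, -2.892, 0.02]
contact_force: [-3.5, -4.6, 17.5]
gripper_width: 59.8
finger_force: 35.0
```

Contact is clear at the expected height, so release and lift clear.

Call:
{"name": "arm_command", "arguments": {"delta_pos": [[0.001,0,-0.005],[0.001,0,-0.005],[0.001,0,-0.005],[0.001,0,-0.005],[0.001,0,-0.005]], "rot": [[0,0,0],[0,0,0],[0,0,0],[0,0,0],[0,0,0]], "gripper": [0.75,0.9,1,1,1]}}

```text
time: 27.3
position: [411.2, 333.0, 19.8]
tool_rot: [0.157, -2.893, 0.02]
contact_force: [0.7, -0.3, -0.4]
gripper_width: 89.2
finger_force: 0.0
```

Call:
{"name": "arm_command", "arguments": {"delta_pos": [[0.06,0,-0.24],[0.15,0,-0.6],[0.24,0,-0.95],[0.24,0,-0.95],[0.24,0,-0.95]], "rot": [[0,0,0],[0,0,0],[0,0,0],[0,0,0],[0,0,0]], "gripper": [1,1,1,1,1]}}

```text
time: 27.72
position: [412.0, 333.7, 119.7]
tool_rot: [0.158, -2.896, 0.017]
contact_force: [-0.2, -0.5, -1.3]
gripper_width: 91.2
finger_force: 0.0
```

Call:
{"name": "arm_command", "arguments": {"delta_pos": [[-0.15,0,-0.3],[-0.3,0,-0.6],[-0.5,0,-0.9],[-0.6,0,-0.9],[-0.6,0,-0.9],[-0.6,0,-0.9]], "rot": [[0,-0.05,0],[0,-0.1,0],[0,-0.155,0],[0,-0.155,0],[0,-0.155,0],[0,-0.155,0]], "gripper": [1,1,1,1,1,1]}}

```text
time: 28.22
position: [489.6, 341.2, 189.0]
tool_rot: [0.17, -3.133, 0.002]
contact_force: [0.4, -0.3, -0.6]
gripper_width: 91.6
finger_force: 0.0
```

```bash
python3 - <<'E'
from h import *
s=bot.read_state();print(s["position"],s["tool_rot"])
def chk(P,c,yaw,f0):
    a=np.radians(yaw);e=np.array([np.cos(a),np.sin(a)]);n=np.array([-e[1],e[0]])
    q=P.reshape(-1,3); q=np.c_[(q[:,:2]-c)@e,(q[:,:2]-c)@n,q[:,2]]
    fl=q[(np.abs(q[:,0])<65)&(np.abs(q[:,1])<20)&(np.abs(q[:,2]-f0)<12)]; print("floor",np.linalg.lstsq(np.c_[fl[:,:2],np.ones(len(fl))],fl[:,2],rcond=None)[0].round(4),len(fl))
    rim=q[(np.abs(q[:,2]-f0-19)<3)&(np.abs(q[:,0])<89)&(np.abs(q[:,1])<34)]; print("rim",rect(rim[:,:2]))
im,d,P=cloud("wrist"); cv2.imwrite("pics/w9.png",im[:,:,::-1])
m=(np.abs(P[...,0]-412)<130)&(np.abs(P[...,1]-331)<70)&(P[...,2]>7)&(P[...,2]<45); print("rework",rect(P[m][:,:2]))
chk(P,[412.3,332.3],6.2,18)
im,d,P=cloud("top"); chk(P,[457.7,-293.8],-12.8,47); cv2.imwrite("pics/top9.png",cv2.resize(im[110:330,130:480,::-1],None,fx=2.28,fy=2.28,interpolation=cv2.INTER_CUBIC))
E
```

```text
[489.57657205 341.17817391 188.97639751] [ 1.69828860e-01 -3.13262413e+00  2.27532864e-03]
rework [420.6 332.7 193.7  97.    5.9]
floor [ 1.80000e-03 -1.60000e-03  1.88719e+01] 5946
rim [ 4.000e-01  3.000e-01  1.675e+02  6.120e+01 -1.000e-01]
floor [-4.10000e-03 -9.90000e-03  4.69763e+01] 731
rim [ -0.9  -2.  169.3  59.4   0.3]
```

View pics/top9.png

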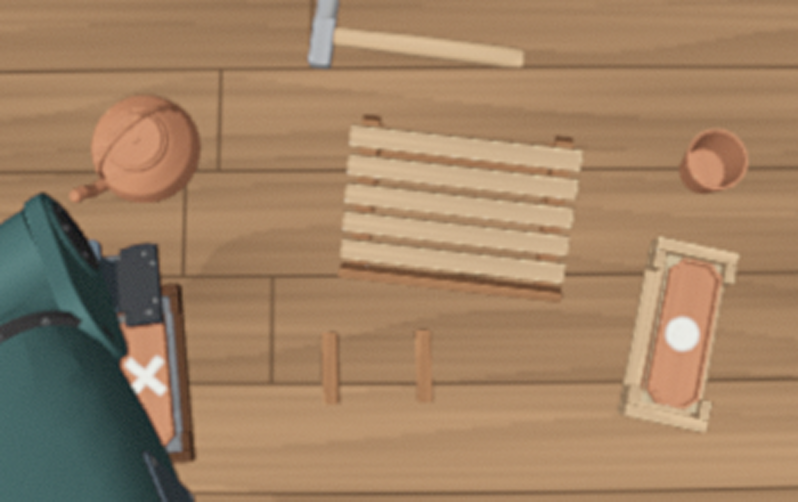

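View pics/w9.png

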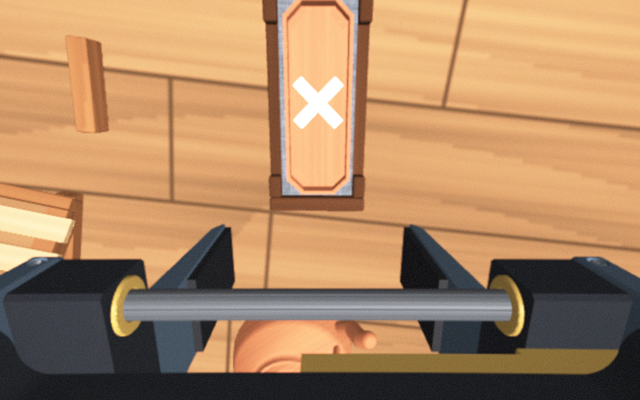

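The disc tray sits inside the guides at (682,334) on the top picture, and the cross tray is centred in the felt cradle (wrist picture, (318,103)). Kettle, hammer and cup have not moved. I'm handing in.

```bash
python3 -c "
from bench import bot
print(bot.job_done())"
```

```text
the job is handed in; nothing more can be done
None
```

I handed the job in at about 28 s. The separator and the disc tray are stacked in the pass cradle and the cross tray is in the rework cradle. All three measured level and within about 3 mm of centre. The verdict was not shown to me.

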